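# Clip the print nest onto its base and load a part

### The job

Get the printing station ready: set the dark grey nest on its base between the two spring clips and press it gently straight down until both clips snap over its ends and it sits fully home, never forcing it. Then lay the cream moulded part flat in the nest's drop-shaped recess and let go. Leave the other things on the trolley where they are.

Things in the scene. Friction and masses are not known exactly. Their poses are not given: they have to be found in the camera images.
- nest_base: Fixed base: dark foot plate 92 x 196 mm under an aluminium bed; origin centre of underside, y along, x across. The bed's rigid top is 28 to 44 mm above the origin, set by jack screws each time and not measured: feel for it. Four 9 mm dowels (x +-34, y +-53 mm, 14.5 mm above the bed, tapered tips) guide the nest's sides with 2.5 mm play; finger room between them. Over 40 N from the nest spoils its setting
- nest: Loose dark grey plastic nest, 0.11 to 0.23 kg, 54 wide (x), 160 long (y), 28 mm high, rim to 32 mm; origin centre of underside, z up. Grip its flat sides across x at mid length. Its end tongues, 24 mm high, are chamfered below (75 to 79.5 mm from the centre over the lowest 6.5 mm, then to 80 mm) to spread the clips and bevelled on top. Home: flat on the bed, origin over the base's, y axes parallel
- nest_floor (a point): Centre of the flat floor of the nest's recess, 28 mm above the nest's origin, axes as the nest's. The bevelled rim, 4 mm high, follows the moulded part's outline with 1.6 mm play and is left open on both long sides from y = -36 to +4 mm for the fingers
- moulded_part: Loose cream moulded part, drop-shaped, flat, 45 (x) x 130 (y) x 8 mm, 0.03 kg; origin centre of underside, z up. Blunt end at y = -65 mm, pointed end at y = +65 mm; widest (45 mm, sides parallel) at y = -15 mm: grip it there. In the recess its origin is on nest_floor and its y axis points the same way as the nest's
- clip_a (a joint): Bright spring clip, 26 mm wide, at y = +85 mm of the base: rolled nose 25 mm above the bed, flared lead-in up to 37 mm; 155 mm between the two free noses. Radians, 0 free, grows spread outward: 0.07 to 0.1 while the nest's end passes, 0 to 0.05 once snapped over its top edge. Pressing the nest past both clips takes about 8 to 14 N straight down and eases as they snap; then the bed stops it
- clip_b (a joint): The same spring clip at the base's other end, y = -85 mm; same values
- pen: Bystander: pen, 11 x 145 x 9 mm, lying flat behind the work; origin under its centre
- spanner: Bystander: open spanner, 25 x 147 x 6 mm, lying flat; origin under its centre
- hex_key: Bystander: black hex key, 41 x 105 x 8 mm, lying flat beyond the end of the base; origin under its centre
- ink_tin: Bystander: small ink tin, 61 mm across, 55 mm high; origin under its centre
- counter: Bystander: round hand tally counter, 52 x 46 x 21 mm; origin under its centre

How it is judged:
By the outcome, as a careful person would: the job done as asked, in the order asked, and still so for the second after the job is handed in, with the robot touching nothing.
It also fails if it takes over 58 s, if anything falls off the work surface, if the arm or the gripper's body presses on something with over 40 N, if the wrist force passes 120 N, or if a joint passes its speed limit or range.

### The arm

A 6-joint arm with a two-finger parallel gripper is mounted at the origin on a cart in front of the work surface, level with it; the furniture and walls round the work are solid. World frame = base frame: x ahead of the robot, y to its left, z up, the work surface at z = 0. Lengths are in mm, angles in rad, forces in N, time in s.
With the tool pointing down it reaches from about 350 to 850 mm from the base axis. Payload 8.1 kg.
Tool frame: the origin (TCP) lies midway between the tips of the shut fingers; the grasp point (between the pads) lies behind it (grip_depth is the z of the grasp point in the tool frame, in mm); z points along the fingers, x is the direction in which the jaws open and shut, and the axes are right-handed (so a half turn about z gives the same grasp; the last joint's range is limited). The gripper opens to 93 mm and grips with 3 to 60 N. Pads are 15 mm wide; open, the fingers measure 128 mm over their backs; the gripper's body (75 mm by 188 mm) begins 65 mm behind the grasp point.
Start: joints at [1.064, 0.13, 1.488, -0, 1.523, -0.085], TCP at [245.622, 547.426, 218.635] pointing down, gripper open.
Joint ranges: [-2.96, 2.96], [-0.89, 2.26], [0.02, 2.5], [-1.34, 4.48], [0, 2.73], [-2.66, 2.66]. Speed limits (rad/s): [2.39, 2.39, 2.79, 3.14, 3.14, 3.14].

### API

Orientations are given as [roll, pitch, yaw] about the fixed x, y, z axes, in that order (R = Rz(yaw) Ry(pitch) Rx(roll)).
In Python, from plant import * gives the robot as it stands. The module is installed in compiled form; this text tells all that it offers.
- The arm moves only by the tool play_rows, never from a script. Its argument "increments" is one flat list of numbers, 5 for each row, row after row: the opening in per cent of the stroke, from 0 (shut) to 100 (fully open), then the shift along the tool's x, y, z in cm, then the turn about the tool's z in rad. In form: [claw, tx, ty, tz, turn, claw, tx, ty, tz, turn, ...]. A call has 1 to 5 rows; each row shifts and turns the commanded pose from where the row before left it, along the tool's axes as they then stand; what a row does not reach is not made up. A row lasts 1/12 s, in which the tool goes at most 41.7 mm and 7.16 degrees, less where a joint would pass 70% of its speed; a pose out of reach is approached as far as the arm can. A call with a gripper value outside its range is refused whole. The fingers move at their own pace and stop on an object; "squeeze" is the grip in N (left out, the last holds). Time passes only in rows, so rows that do not move let the fingers close. It gives the time, the measured TCP pose, the force and the opening at its end, in the units of the state.
- get_state(): the state, without advancing time (a new reading comes with each control period).
- snapshot(name): name is "scene" or "top" or "wrist"; returns a dict with "img" (384x512x3 uint8, red, green, blue), "depth" (384x512 float32, mm along the optical axis (not along the pixel's ray), 0 where there is no reading), "fx", "fy", "cx", "cy" (pixels), "R" (3x3) and "t" (3): a world point X has camera coordinates R X + t; the wrist camera has in their place "tool_from_camera" (4x4, takes a point from camera to tool coordinates, whose origin is the TCP and whose axes are the tool frame's). Camera axes: x right, y down, z forward; pixel columns grow to the right and rows downward; lengths in mm; the calibration is good to about 2 mm. A picture is of the moment at which its call begins: read the wrist's pose just before it.
- finish_job(): hands the job in, once; it reports no verdict.
The state is a dict: "time": time; "q": joint angles; "dq": joint speeds; "tau": joint torques, N m; "tcp_pos": TCP position; "tcp_rot": TCP orientation; "ft_force": force on the tool from outside, world axes, zero at the start; "ft_torque": the same for the moment, N m; "gripper_width": finger opening in mm.
Only numpy, scipy, OpenCV 4.12 (cv2) and the standard library are available. Lean on these libraries where they do the work, as an engineer would, in place of code of your own. Each camera call takes 0.05 s, during which the arm holds its last target.

## Working session

There is one attempt and no reset: what is moved stays moved. The work goes in short steps, Python scripts to look and compute and a tool call to move; the robot and the scene stay as the last step left them, time stands still between calls to the robot, and variables do not carry over. Pictures are saved under pics/ and viewed, and the job is handed in when it is done.

Besides the shell and the picture viewer there is one more tool, called after "Emit:" in YAML: its name, and indented under it one key for each argument. play_rows: Moves the arm, as the interface text tells. Its arguments: {"type":"object","properties":{"increments":{"type":"array"},"squeeze":{"type":"number"}},"required":["increments"]}

```bash
mkdir -p pics; cat > h.py <<'E'
from plant import *
import numpy as np, cv2
def snap(n,f):
    s=get_state(); d=snapshot(n); cv2.imwrite('pics/'+f+'.png',d['img'][:,:,::-1]); 
    np.savez('pics/'+f+'.npz',tcp=s['tcp_pos'],rot=s['tcp_rot'],**d); return s,d
E
python3 - <<'E'
from h import *
s=get_state(); print(s)
s,d=snap('scene','s0'); print({k:v for k,v in d.items() if k not in('img','depth')})
s,d=snap('top','t0'); print({k:v for k,v in d.items() if k not in('img','depth')})
E
```

```text
{'time': 0.0, 'q': array([ 1.06362537e+00,  1.31171333e-01,  1.48928521e+00, -1.30578076e-05,
        1.52300199e+00, -8.53738905e-02]), 'dq': array([-0.00020989, -0.00062766,  0.0004398 ,  0.00125655, -0.00057151,
       -0.00103486]), 'tau': array([ 3.14418918e-03, -5.59844720e+01, -4.91756380e+01,  7.69795803e-02,
        3.52169399e-02, -1.51400391e-04]), 'tcp_pos': array([245.32871369, 546.91969794, 217.57812972]), 'tcp_rot': array([-3.14144654e+00,  1.86019099e-03,  1.14900003e+00]), 'ft_force': array([-0.27178836,  0.06133211, -0.01544051]), 'ft_torque': array([-0.01630932,  0.03023631,  0.00420635]), 'gripper_width': 92.86177244085557}
{'fx': 370.1672361757685, 'fy': 370.1672361757685, 'cx': 256.5224496850222, 'cy': 185.79253578218004, 'R': array([[ 0.84788401, -0.52983841, -0.01907804],
       [-0.38858928, -0.59656239, -0.70221911],
       [ 0.36068141,  0.60281388, -0.71170524]]), 't': array([-494.56559407,  268.32796683,  672.45226712])}
{'fx': 424.80353721082105, 'fy': 424.80353721082105, 'cx': 252.7962395107353, 'cy': 190.70719847513308, 'R': array([[ 0.02926357, -0.99954872, -0.006782  ],
       [-0.9851381 , -0.02769149, -0.16951728],
       [ 0.16925298,  0.01164189, -0.98550388]]), 't': array([  5.03414023, 595.38992513, 919.57473953])}
```

View pics/s0.png

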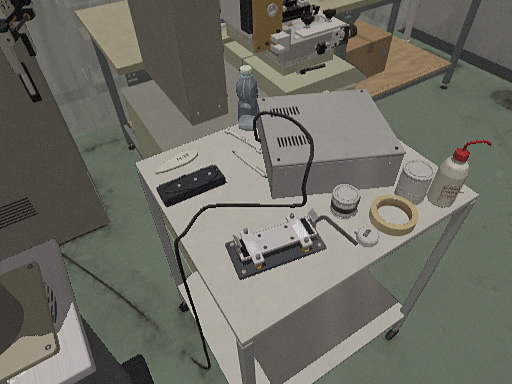

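View pics/t0.png

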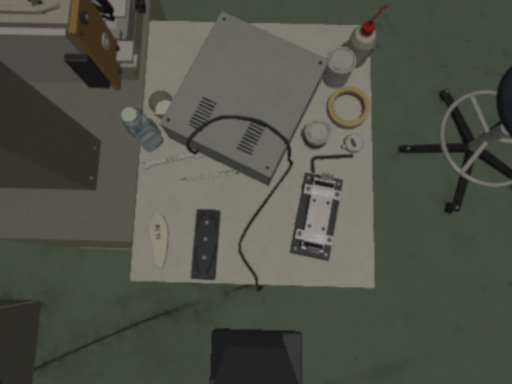

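```bash
cat >> h.py <<'E'
def load(f): return dict(np.load('pics/'+f+'.npz'))
def cloud(d,tool=None):
    z=d['depth'].astype(float); v,u=np.mgrid[0:384,0:512]
    P=np.stack([(u-d['cx'])/d['fx']*z,(v-d['cy'])/d['fy']*z,z],-1)
    if 'tool_from_camera' in d:
        from scipy.spatial.transform import Rotation as Ro
        T=d['tool_from_camera']; P=P@T[:3,:3].T+T[:3,3]
        W=P@Ro.from_euler('xyz',d['rot']).as_matrix().T+d['tcp']
    else: W=(P-d['t'])@d['R']
    W[z<=0]=np.nan
    return W
E
python3 - <<'E'
from h import *
d=load('t0'); im=d['img'][:,:,::-1]
W=cloud(d)
c=im[130:290,130:380]; cv2.imwrite('pics/t0z.png',cv2.resize(c,None,fx=3.2,fy=3.2,interpolation=cv2.INTER_CUBIC))
z=np.nan_to_num(W[...,2]); zz=np.clip(z[130:290,130:380]*2.5+20,0,255).astype(np.uint8)
cv2.imwrite('pics/t0d.png',cv2.applyColorMap(cv2.resize(zz,None,fx=3.2,fy=3.2,interpolation=0),cv2.COLORMAP_JET))
for p in [(206,244),(159,240),(318,215),(205,212),(205,277),(159,215),(159,266),(270,200),(245,240),(140,270),(370,280),(285,160)]: print(p,W[p[1],p[0]].round(0))
E
```

```text
(206, 244) [472. 126.  27.]
(159, 240) [479. 239.   7.]
(318, 215) [ 545. -128.   40.]
(205, 212) [546. 132.  25.]
(205, 277) [398. 125.  27.]
(159, 215) [538. 243.   8.]
(159, 266) [419. 235.   7.]
(270, 200) [582. -19.   2.]
(245, 240) [485.  38.  -2.]
(140, 270) [409. 281.  -1.]
(370, 280) [ 402. -254.    2.]
(285, 160) [683. -54.  -3.]
```

View pics/t0z.png

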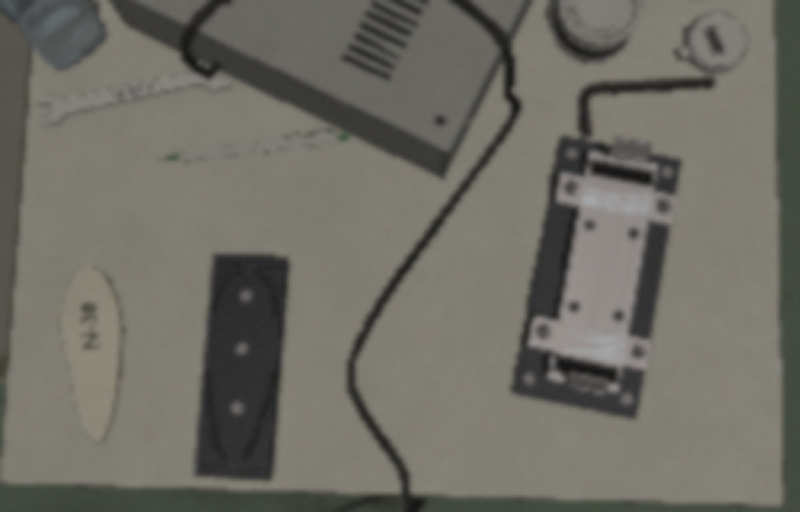

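View pics/t0d.png

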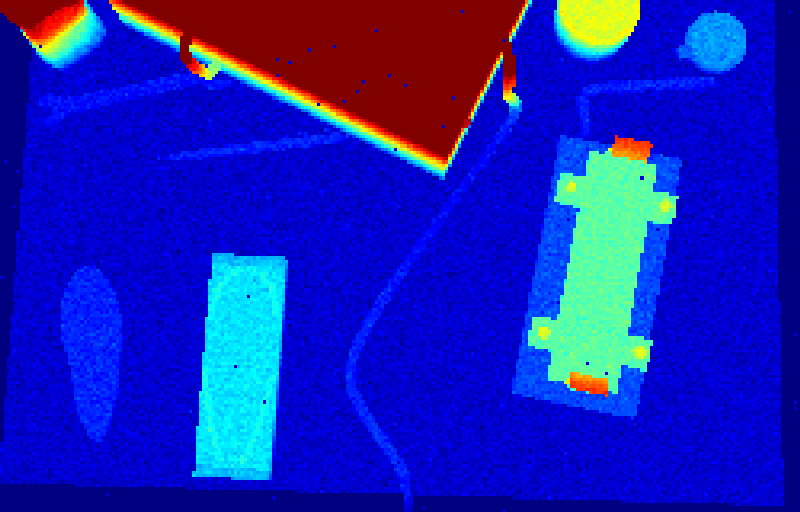

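```bash
python3 - <<'E'
from h import *
d=load('t0'); W=cloud(d)
def rect(m,name):
    m=cv2.morphologyEx(m.astype(np.uint8),cv2.MORPH_OPEN,np.ones((2,2)))
    n,l,s,c=cv2.connectedComponentsWithStats(m); k=1+np.argmax(s[1:,4]); m=l==k
    P=W[m][:,:2].astype(np.float32); r=cv2.minAreaRect(P); print(name,m.sum(),r,W[m].mean(0), np.median(W[m][:,2]))
X,Y,Z=W[...,0],W[...,1],W[...,2]
rect((Z>15)&(Z<45)&(X<600)&(Y>50)&(Y<200),'nest')
rect((Z>4)&(Z<20)&(X<600)&(Y>205)&(X>370),'part')
rect((Z>6)&(X<625)&(Y<-60)&(Y>-220)&(X>370),'base')
m=(Z>6)&(X<625)&(Y<-60)&(Y>-220)&(X>370)
rect((Z>30)&(Z<48)&m,'bed')
rect((Z>60)&m&(X>500),'clipfar');rect((Z>60)&m&(X<500),'clipnear')
h,e=np.histogram(Z[m],bins=np.arange(4,90,2));print(list(zip(e,h)))
E
```

```text
nest 1670 ((472.1231384277344, 135.94412231445312), (48.61891555786133, 168.0735626220703), 75.37955474853516) [nan nan nan] nan
part 758 ((477.5882568359375, 239.3577423095703), (126.63532257080078, 41.668182373046875), 4.452220916748047) [nan nan nan] nan
base 2997 ((540.65771484375, -131.05154418945312), (82.49811553955078, 193.6085968017578), 72.52110290527344) [nan nan nan] nan
bed 1769 ((546.8597412109375, -133.401123046875), (74.0951156616211, 174.63864135742188), 70.50520324707031) [nan nan nan] nanTraceback (most recent call last):
  File "<stdin>", line 13, in <module>
  File "<stdin>", line 5, in rect
    return _wrapfunc(a, 'argmax', axis=axis, out=out, **kwds)
    return bound(*args, **kwds)
ValueError: attempt to get argmax of an empty sequence
```

Emit:
play_rows:
  increments: [100,0,0,0,-0.119,100,0,0,0,-0.119,100,0,0,0,-0.119,100,0,0,0,-0.119,100,-3.5,1.7,0,0]

```text
time: 0.52
tcp_pos: [261.7, 516.1, 217.3]
tcp_rot: [-3.139, -0.001, 1.637]
ft_force: [1.3, 0.8, -0.1]
gripper_width: 93.2
```

Emit:
play_rows:
  increments: [100,-3.5,1.7,0,0,100,-3.5,1.7,0,0,100,-3.5,1.7,0,0,100,-3.5,1.7,0,0,100,-3.5,1.7,0,0]

```text
time: 0.93
tcp_pos: [359.1, 341.5, 218.2]
tcp_rot: [-3.141, 0.0, 1.625]
ft_force: [1.3, 0.6, 0.5]
gripper_width: 93.1
```

Emit:
play_rows:
  increments: [100,-3.5,1.7,0,0,100,-3.5,1.7,0,0,100,-3.5,1.7,0,0,100,-3.5,1.7,0,0,100,-3.5,1.7,0,0]

```text
time: 1.35
tcp_pos: [453.5, 171.3, 218.4]
tcp_rot: [-3.141, -0.0, 1.625]
ft_force: [0.5, 0.1, -0.2]
gripper_width: 93.0
```

```bash
cat >> h.py <<'E'
def go(x,y,z,yaw=None):
    s=get_state(); p=s['tcp_pos']; w=s['tcp_rot'][2]
    from scipy.spatial.transform import Rotation as Ro
    R=Ro.from_euler('xyz',s['tcp_rot']).as_matrix()
    d=R.T@(np.array([x,y,z])-p)/10
    print('t',round(s['time'],2),'at',p.round(1),s['tcp_rot'].round(4),'shift cm (before turn)',d.round(2),'turn',None if yaw is None else round(w-yaw,4))
E
python3 - <<'E'
from h import *
go(472,130,218,1.625)
s,d=snap('wrist','w0'); print(d['tool_from_camera'].round(3),s['tcp_pos'])
E
```

```text
t 1.35 at [453.5 171.3 218.4] [-3.1414 -0.      1.6251] shift cm (before turn) [-4.22  1.62  0.04] turn 0.0001
[[   1.       0.       0.      -0.302]
 [  -0.       0.954    0.299  -84.009]
 [   0.      -0.299    0.954 -165.684]
 [   0.       0.       0.       1.   ]] [453.51620321 171.26050328 218.4212441 ]
```

View pics/w0.png

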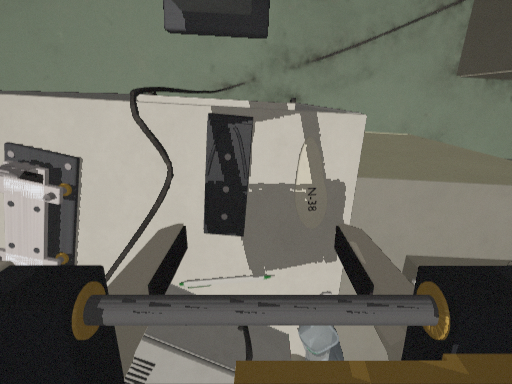

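Emit:
play_rows:
  increments: [100,-0.5,1.6,3,0,100,-0.5,1.6,3,0,100,0,0,0,0]

```text
time: 1.65
tcp_pos: [483.9, 162.8, 151.9]
tcp_rot: [-3.133, 0.002, 1.623]
ft_force: [0.1, 0.1, -1.3]
gripper_width: 93.3
```

```bash
python3 - <<'E'
from h import *
s,d=snap('wrist','w1'); print(s['tcp_pos'],s['tcp_rot'],s['dq'].round(3))
c=d['img'][60:290,170:370,::-1]; c=cv2.convertScaleAbs(c,alpha=2,beta=20)
cv2.imwrite('pics/w1z.png',cv2.resize(c,None,fx=2.6,fy=2.6,interpolation=cv2.INTER_CUBIC))
E
```

```text
[483.92062957 162.81550802 151.91029478] [-3.13316532e+00  2.00409223e-03  1.62284213e+00] [ 0.032 -0.06  -0.019  0.01   0.121  0.027]
```

View pics/w1z.png

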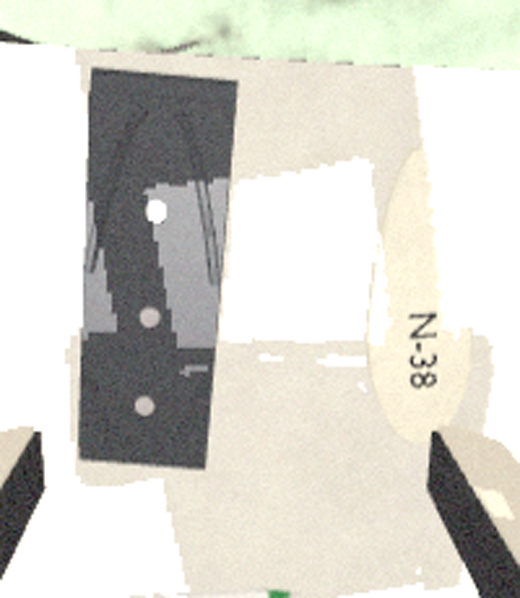

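View pics/w1.png

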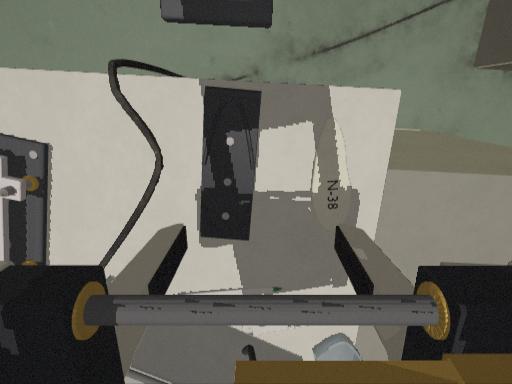

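Emit:
play_rows:
  increments: [100,0,0,0,0,100,0,0,0,0,100,0,0,0,0]

```text
time: 1.95
tcp_pos: [486.3, 165.7, 160.6]
tcp_rot: [3.139, -0.001, 1.626]
ft_force: [0.2, -0.9, 1.1]
gripper_width: 92.8
```

```bash
cat >> h.py <<'E'
def rect(W,m,name,open_=3):
    m=m&~np.isnan(W[...,2])
    m=cv2.morphologyEx(m.astype(np.uint8),cv2.MORPH_OPEN,np.ones((open_,open_)))
    n,l,s,c=cv2.connectedComponentsWithStats(m); k=1+np.argmax(s[1:,4]); m=l==k
    P=W[m]; r=cv2.minAreaRect(P[:,:2].astype(np.float32))
    b=cv2.boxPoints(r); e=[b[1]-b[0],b[2]-b[1]]; L=max(e,key=lambda v:v@v); L=L*np.sign(L[0])
    print(name,m.sum(),'ctr',np.round(r[0],1),'size',np.round(r[1],1),'ang',round(float(np.arctan2(L[1],L[0])),4),'medz',np.median(P[:,2]).round(1)); return m
E
python3 - <<'E'
from h import *
s,d=snap('wrist','w2'); print(s['tcp_pos'],s['tcp_rot'],s['dq'].round(3))
d=load('w2'); W=cloud(d); X,Y,Z=[W[...,i] for i in range(3)]
print('table',np.nanmedian(Z[100:150,280:310]),np.nanmedian(Z[90:180,170:195]))
m=rect(W,(Z>17)&(Z<45)&(Y>70)&(Y<200)&(X<600),'nest')
m2=rect(W,(Z>3.5)&(Z<17)&(Y>200)&(Y<280)&(X<600)&(X>370),'part')
o=d['img'].copy(); o[m]=o[m]//2+[100,0,0]; o[m2]=o[m2]//2+[0,100,0]
cv2.imwrite('pics/w2o.png',o[:,:,::-1])
t=load('t0');T=cloud(t); X,Y,Z=[T[...,i] for i in range(3)]
rect(T,(Z>17)&(Z<45)&(Y>70)&(Y<200)&(X<600),'nest top',2)
rect(T,(Z>3.5)&(Z<17)&(Y>200)&(Y<280)&(X<600)&(X>370),'part top',2)
m=(X<650)&(Y<-60)&(Y>-220)&(X>400)
rect(T,m&(Z>6),'base top',2);rect(T,m&(Z>25)&(Z<48),'bed top',2);rect(T,m&(Z>55)&(X>540),'clipfar',2);rect(T,m&(Z>55)&(X<540),'clipnear',2)
E
```

```text
[486.2604424  165.68626464 160.61584458] [ 3.13873034e+00 -6.10423719e-04  1.62591380e+00] [ 0.001 -0.003  0.002 -0.001 -0.005 -0.003]
table -0.28087372631750895 -0.3000897190095202
nest 7690 ctr [472.9 128.3] size [ 54.1 160. ] ang -0.0352 medz 27.7
part 3192 ctr [479.7 238.4] size [128.4  44.6] ang 0.1976 medz 7.9
nest top 1670 ctr [472.1 135.9] size [ 48.6 168.1] ang -0.2552 medz nan
part top 765 ctr [477.6 239.4] size [126.6  41.7] ang 0.0777 medz nan
base top 3279 ctr [ 546.  -132.2] size [ 88.4 200.1] ang -0.236 medz nan
bed top 1817 ctr [ 547.8 -133.7] size [ 74.1 176.7] ang -0.3402 medz nan
clipfar 71 ctr [ 630.9 -153.2] size [16.5 41.3] ang -1.2442 medz 68.7
clipnear 64 ctr [ 464.1 -119.6] size [35.6 10.9] ang 1.4486 medz 71.5
```

View pics/w2o.png

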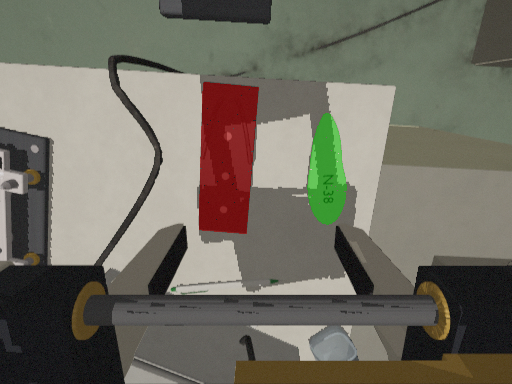

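```bash
cat >> h.py <<'E'
def axis(W,m,name,iters=1):
    """PCA axis on a ground-uniform raster of the masked points"""
    P=W[m][:,:2]; P=P[~np.isnan(P).any(1)]; o=P.min(0)-10
    g=np.zeros(np.ceil((P.max(0)-o+10)*2).astype(int),np.uint8)
    i=((P-o)*2).astype(int); g[i[:,0],i[:,1]]=1; g=cv2.morphologyEx(g,cv2.MORPH_CLOSE,cv2.getStructuringElement(2,(9,9)))
    Q=np.argwhere(g)/2+o+.25; c=Q.mean(0); w,v=np.linalg.eigh(np.cov((Q-c).T)); a=v[:,1]*np.sign(v[0,1]); n=np.array([-a[1],a[0]])
    s=(Q-c)@a; t=(Q-c)@n
    pr=lambda x:(np.percentile(x,.3),np.percentile(x,99.7))
    S=pr(s);T=pr(t); ctr=c+a*(S[0]+S[1])/2+n*(T[0]+T[1])/2
    # edge-line fit
    import math
    ks=np.arange(-50,51,4); ed=[[k,t[abs(s-k)<2].min(),t[abs(s-k)<2].max()] for k in ks if (abs(s-k)<2).sum()>5]; ed=np.array(ed)
    print(name,'centroid',c.round(1),'ang',round(math.atan2(a[1],a[0]),4),'S',np.round(S,1),'T',np.round(T,1),'boxctr',ctr.round(1),'edge slopes',np.polyfit(ed[:,0],ed[:,1],1)[0].round(4),np.polyfit(ed[:,0],ed[:,2],1)[0].round(4))
    return c,a,ed
E
python3 - <<'E'
from h import *
d=load('w2'); W=cloud(d); X,Y,Z=[W[...,i] for i in range(3)]
m=rect(W,(Z>17)&(Z<45)&(Y>70)&(Y<200)&(X<600),'nest')
m2=rect(W,(Z>3.5)&(Z<17)&(Y>200)&(Y<280)&(X<600)&(X>370),'part')
axis(W,m,'nest'); c,a,e=axis(W,m2,'part'); print(np.c_[e,e[:,2]-e[:,1]].round(1)[::2])
E
```

```text
nest 7690 ctr [472.9 128.3] size [ 54.1 160. ] ang -0.0352 medz 27.7
part 3192 ctr [479.7 238.4] size [128.4  44.6] ang 0.1976 medz 7.9
nest centroid [472.3 128.5] ang -0.0341 S [-78.5  79.2] T [-26.6  26.6] boxctr [472.6 128.5] edge slopes -0.0024 0.0009
part centroid [484.3 240. ] ang 0.1322 S [-67.   57.2] T [-21.   21.1] boxctr [479.4 239.4] edge slopes -0.0502 0.0503
[[-50.  -11.7  13.1  24.8]
 [-42.  -13.8  14.5  28.3]
 [-34.  -15.7  15.1  30.8]
 [-26.  -17.   16.3  33.2]
 [-18.  -18.2  16.4  34.6]
 [-10.  -19.1  17.6  36.7]
 [ -2.  -20.6  19.9  40.6]
 [  6.  -21.2  21.5  42.7]
 [ 14.  -22.1  22.5  44.7]
 [ 22.  -21.6  21.2  42.7]
 [ 30.  -20.5  21.3  41.8]
 [ 38.  -18.1  18.9  37. ]
 [ 46.  -16.   15.8  31.9]]
```

```bash
python3 - <<'E'
from h import *
import plant; print([k for k in dir(plant) if not k.startswith('_')])
T=cloud(load('t0')); print(T[110,240].round(),T[175,268].round(),T[185,266].round(),T[70,324].round(),T[135,317].round(),T[143,354].round())
E
```

```text
['MotionError', 'finish_job', 'get_state', 'grip_depth', 'snapshot']
[763.  55. 117.] [618. -10. 118.] [619.  -9.  -2.] [ 885. -137.   68.] [ 730. -124.   53.] [ 723. -217.   19.]
```

Emit:
play_rows:
  increments: [100,0,0,-1,0.123,100,0,0,-1,0.123,100,-3.1,1.6,-0.3,0,100,-3.1,1.6,-0.3,0,100,-3.1,1.6,-0.3,0]

```text
time: 2.42
tcp_pos: [515.7, 64.3, 189.6]
tcp_rot: [3.139, -0.001, 1.382]
ft_force: [0.5, 0.4, -0.2]
gripper_width: 93.2
```

Emit:
play_rows:
  increments: [100,-3.1,1.6,0,0,100,-3.1,1.6,0,0,100,-3.1,1.6,0,0,100,-3.1,1.6,0,0,100,-3.1,1.6,0,0]

```text
time: 2.83
tcp_pos: [564.8, -104.3, 189.3]
tcp_rot: [3.139, 0.0, 1.38]
ft_force: [0.1, 0.2, -0.2]
gripper_width: 93.5
```

Emit:
play_rows:
  increments: [100,-3.1,1.6,0,0,100,0,0,0,0,100,0,0,0,0,100,0,0,0,0,100,0,0,0,0]

```text
time: 3.25
tcp_pos: [574.0, -135.2, 188.3]
tcp_rot: [3.141, -0.0, 1.38]
ft_force: [-0.0, 0.2, 0.3]
gripper_width: 92.7
```

```bash
python3 - <<'E'
from h import *
s,d=snap('wrist','b0'); print(s['tcp_pos'],s['tcp_rot'],s['dq'].round(3))
cv2.imwrite('pics/b0z.png',cv2.resize(d['img'][40:290,130:390,::-1],None,fx=2.3,fy=2.3,interpolation=cv2.INTER_CUBIC))
E
```

```text
[ 573.95427489 -135.24541847  188.26548792] [ 3.14088675e+00 -2.45987738e-04  1.38023683e+00] [ 0.008 -0.003  0.005 -0.002 -0.002 -0.003]
```

View pics/b0.png

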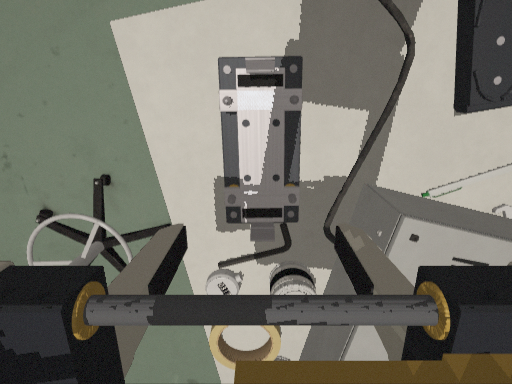

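View pics/b0z.png

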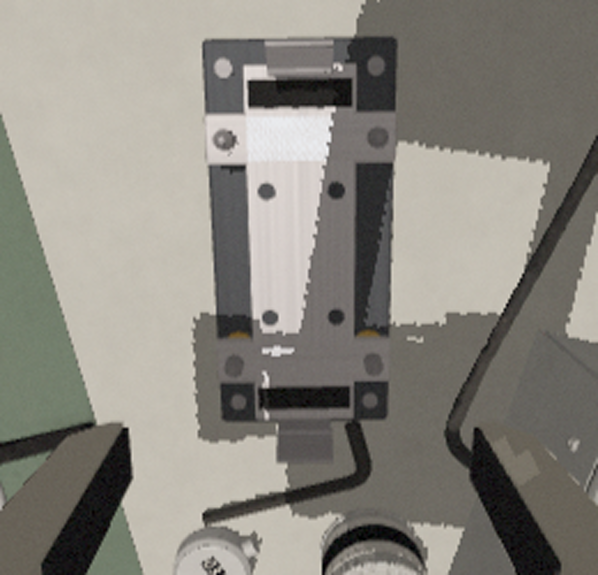

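```bash
python3 - <<'E'
from h import *
print('grip_depth',grip_depth)
d=load('b0'); W=cloud(d); X,Y,Z=[W[...,i] for i in range(3)]
roi=np.zeros(Z.shape,bool); roi[50:250,205:320]=1; roi&=(X<660)&(X>440)
h,e=np.histogram(Z[roi&~np.isnan(Z)],bins=np.arange(0,90,2));print([(int(a),int(b)) for a,b in zip(e,h)])
bz=np.nanmedian(Z[100:180,245:270]); print('bed z',bz,'table',np.nanmedian(Z[150:200,180:210]))
m=rect(W,roi&(Z>4)&(Z<80),'all');
m=rect(W,roi&(abs(Z-bz)<5),'bed'); axis(W,m,'bed')
dm=roi&(Z>bz+8)&(Z<bz+18)
n,l,s,c=cv2.connectedComponentsWithStats(dm.astype(np.uint8))
for k in range(1,n):
    if s[k,4]>5: print('dowel?',c[k].round(1),s[k,4],np.nanmean(W[l==k],0).round(1), np.nanmax(Z[l==k]).round(1))
for nm,mm in (('near',roi&(Z>bz+19)&(X<540)),('far',roi&(Z>bz+19)&(X>540))): 
    m=rect(W,mm,nm,2); print(np.nanmean(W[m],0))
m=rect(W,roi&(Z>5)&(Z<20),'foot',1)
m=rect(W,roi&(Z>5)&(Z<bz+4),'foot+bed',1); axis(W,m,'foot+bed')
E
```

```text
grip_depth -18.8
[(0, 2688), (2, 14), (4, 14), (6, 18), (8, 137), (10, 2594), (12, 1509), (14, 27), (16, 21), (18, 3), (20, 0), (22, 0), (24, 0), (26, 0), (28, 0), (30, 0), (32, 18), (34, 7), (36, 447), (38, 6538), (40, 1100), (42, 30), (44, 31), (46, 39), (48, 82), (50, 63), (52, 59), (54, 10), (56, 0), (58, 0), (60, 1), (62, 8), (64, 105), (66, 142), (68, 110), (70, 98), (72, 122), (74, 112), (76, 125), (78, 4), (80, 0), (82, 0), (84, 0), (86, 0)]
bed z 39.158761167393834 table -0.23865632176334373
all 13529 ctr [ 547.1 -129.9] size [ 92.1 195.9] ang -0.1772 medz 38.8
bed 8103 ctr [ 547.7 -129.9] size [ 86.  168.8] ang -0.1763 medz 39.2
bed centroid [ 548.3 -130.1] ang -0.1758 S [-83.   82.5] T [-41.7  41.9] boxctr [ 548. -130.] edge slopes -0.0016 -0.0005
dowel? [226.4 100.7] 61 [ 489.2 -153.6   51. ] 54.5
dowel? [294.2  99.8] 63 [501.1 -87.4  50.8] 55.2
dowel? [231.  200.3] 44 [ 592.5 -172.1   50.9] 54.9
dowel? [292.3 199.4] 49 [ 604.4 -105.7   50.7] 54.3
dowel? [257.1 225.9] 12 [ 629.2 -150.1   48.5] 50.3
near 443 ctr [ 468.  -111.4] size [13.8 33.7] ang -1.2948 medz nan
[ 465.86624516 -114.47250633   67.17269686]
far 384 ctr [ 650.2 -147.1] size [32.4 53.5] ang -0.1752 medz 70.4
[ 633.98638748 -144.04318845   63.91575664]
foot 1390 ctr [ 467.1 -115.6] size [92.1 33.3] ang 1.3954 medz 11.7
foot+bed 12409 ctr [ 547.2 -129.9] size [ 92.2 195.9] ang -0.1761 medz 38.7
foot+bed centroid [ 543.9 -129.3] ang -0.1766 S [-93.6  99.2] T [-45.2  45.2] boxctr [ 546.7 -129.8] edge slopes -0.0205 0.0206
```

Emit:
play_rows:
  increments: [100,0,0,0,-0.078,100,0,0,0,-0.078,100,3.25,-1.38,0,0,100,3.25,-1.38,0,0,100,3.25,-1.38,0,0]

```text
time: 3.72
tcp_pos: [535.2, -35.7, 187.7]
tcp_rot: [3.141, -0.0, 1.535]
ft_force: [0.3, 0.8, 0.1]
gripper_width: 93.3
```

Emit:
play_rows:
  increments: [100,3.25,-1.38,0,0,100,3.25,-1.38,0,0,100,3.25,-1.38,0,0,100,3.25,-1.38,0,0,100,3.25,-1.38,0,0]

```text
time: 4.13
tcp_pos: [471.4, 129.8, 188.1]
tcp_rot: [3.141, -0.0, 1.537]
ft_force: [1.7, 1.8, 0.8]
gripper_width: 92.7
```

Emit:
play_rows:
  increments: [100,0,0,3,0,100,0,0,3,0,100,0,0,3,0,100,0,0,1,0,100,0,0,0,0]

```text
time: 4.55
tcp_pos: [469.8, 127.7, 84.8]
tcp_rot: [-3.136, 0.001, 1.537]
ft_force: [-0.6, -0.2, 0.2]
gripper_width: 93.3
```

Emit:
play_rows:
  increments: [100,0,0,0,0,100,0,0,0,0,100,0,0,0,0]

```text
time: 4.8
tcp_pos: [474.6, 127.6, 90.0]
tcp_rot: [3.138, -0.001, 1.535]
ft_force: [0.6, 0.3, 0.3]
gripper_width: 92.9
```

```bash
python3 - <<'E'
from h import *
go(472.6,128.5,4,1.536); print(get_state()['ft_force'])
E
```

```text
t 4.8 at [474.6 127.6  90. ] [ 3.1380e+00 -7.0000e-04  1.5348e+00] shift cm (before turn) [ 0.08 -0.23  8.6 ] turn -0.0012
[0.57462999 0.31373366 0.25549033]
```

Emit:
play_rows:
  increments: [100,0.1,-0.1,1.5,0,100,0,0,1.5,0,100,0,0,1.0,0,100,0,0,0.5,0,100,0,0,0,0]

```text
time: 5.22
tcp_pos: [471.4, 128.2, 42.1]
tcp_rot: [-3.14, 0.0, 1.535]
ft_force: [-1.0, -0.6, -0.9]
gripper_width: 92.9
```

Emit:
play_rows:
  increments: [100,0,0,0,0,100,0,0,0,0,100,0,0,0,0]

```text
time: 5.47
tcp_pos: [472.6, 128.4, 43.6]
tcp_rot: [3.14, -0.0, 1.535]
ft_force: [0.1, -0.2, -0.7]
gripper_width: 93.3
```

```bash
python3 - <<'E'
from h import *
go(472.6,128.5,4,1.536)
s,d=snap('wrist','g0')
E
```

```text
t 5.47 at [472.6 128.4  43.6] [ 3.1402e+00 -3.0000e-04  1.5350e+00] shift cm (before turn) [ 0.   -0.01  3.96] turn -0.001
```

View pics/g0.png

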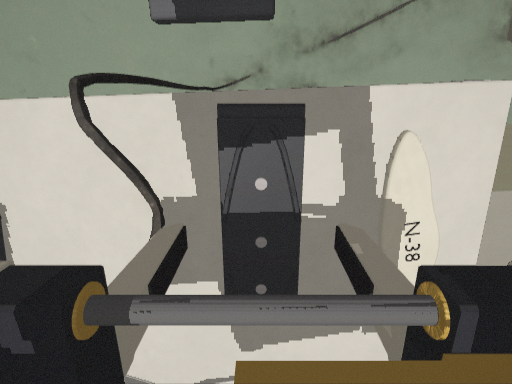

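Emit:
play_rows:
  increments: [100,0,0,1.2,0,100,0,0,1.2,0,100,0,0,1.0,0,100,0,0,0.5,0,100,0,0,0,0]

```text
time: 5.93
tcp_pos: [470.0, 128.1, 1.3]
tcp_rot: [-3.138, 0.001, 1.535]
ft_force: [1.0, -0.1, -0.5]
gripper_width: 93.1
```

Emit:
play_rows:
  increments: [50,0,0,0,0,50,0,0,0,0,40,0,0,0,0,40,0,0,0,0,40,0,0,0,0]
  squeeze: 45

```text
time: 6.35
tcp_pos: [472.3, 128.4, 4.1]
tcp_rot: [3.141, -0.0, 1.535]
ft_force: [-0.1, 0.2, 0.7]
gripper_width: 64.3
```

Emit:
play_rows:
  increments: [40,0,0,0,0,40,0,0,0,0,40,0,0,0,0,40,0,0,0,0]

```text
time: 6.68
tcp_pos: [472.1, 128.4, 3.9]
tcp_rot: [3.141, -0.0, 1.535]
ft_force: [-1.2, -1.0, 2.6]
gripper_width: 54.1
```

Emit:
play_rows:
  increments: [40,0,0,-0.5,0,40,0,0,-1,0,40,0,0,-1.5,0,40,0,0,-1.5,0,40,0,0,-1.5,0]

```text
time: 7.1
tcp_pos: [471.7, 128.3, 64.8]
tcp_rot: [-3.141, 0.0, 1.535]
ft_force: [0.1, 0.3, -1.1]
gripper_width: 53.8
```

Emit:
play_rows:
  increments: [40,0,0,-1.5,0,40,0,0,-1.5,0,40,0,0,-1.5,0,40,0,0,-1.0,0,40,0,0,0,0]

```text
time: 7.52
tcp_pos: [473.7, 128.6, 121.8]
tcp_rot: [3.137, -0.001, 1.535]
ft_force: [0.1, -0.6, -0.6]
gripper_width: 53.6
```

Emit:
play_rows:
  increments: [40,0,0,0,0.07,40,0,0,0,0.071,40,0,0,0,0,40,0,0,0,0]

```text
time: 7.85
tcp_pos: [471.4, 128.3, 118.0]
tcp_rot: [-3.141, 0.0, 1.396]
ft_force: [0.6, -0.6, -1.2]
gripper_width: 53.8
```

```bash
python3 - <<'E'
from h import *
go(547.1,-129.9,112,1.394); print(get_state()['ft_force'],get_state()['gripper_width'])
s,d=snap('wrist','n0')
W=cloud(load('n0')); d=load('n0')
E
```

```text
t 7.85 at [471.4 128.3 118. ] [-3.1405e+00  4.0000e-04  1.3962e+00] shift cm (before turn) [-24.11  11.94   0.59] turn 0.0022
[ 0.58345492 -0.59600978 -1.18913504] 53.78588341875398
```

View pics/n0.png

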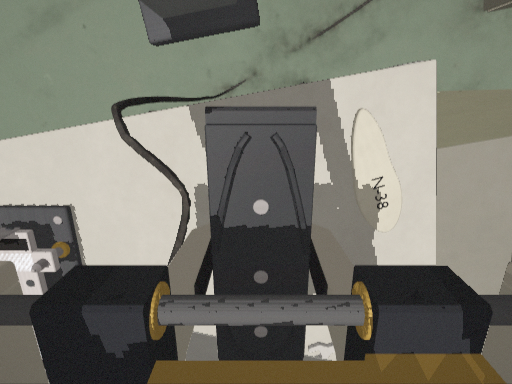

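```bash
python3 - <<'E'
from h import *
from scipy.spatial.transform import Rotation as Ro
d=load('n0'); W=cloud(d); L=(W-d['tcp'])@Ro.from_euler('xyz',d['rot']).as_matrix()
for u in (225,240,280,300):
    for v in (103,105,106,107,108,110,116,121,123,126,135,150,180,205,225,250): print(u,v,L[v,u].round(1)) if u==240 or v in(106,107,108,116,150,225) else 0
print('edges x at row 150', [L[150,u].round(1).tolist() for u in (206,208,210,312,314,316,318)])
E
```

```text
225 106 [-33.5 -75.3 118.6]
225 107 [-17.4 -79.1 -19.5]
225 108 [-17.7 -78.5 -17.4]
225 116 [-17.5 -74.9 -20.1]
225 150 [-17.8 -58.8 -22.8]
225 225 [-19.2 -18.6 -22.9]
240 103 [-19.4 -78.  118.4]
240 105 [-19.5 -76.2 118.6]
240 106 [-19.5 -75.3 118.5]
240 107 [-10.3 -79.  -18.1]
240 108 [-10.3 -78.6 -18.6]
240 110 [-10.3 -77.6 -18.5]
240 116 [-10.3 -74.8 -19.1]
240 121 [-10.3 -72.5 -19.4]
240 123 [-10.3 -71.6 -20.8]
240 126 [-10.1 -70.4 -23.5]
240 135 [-10.2 -66.2 -23.6]
240 150 [-10.1 -59.5 -26.9]
240 180 [nan nan nan]
240 205 [-10.9 -30.1 -23.4]
240 225 [-11.1 -19.1 -23.9]
240 250 [-11.5  -3.9 -23.3]
280 106 [ 17.9 -75.4 118.3]
280 107 [  9.1 -79.  -18.7]
280 108 [  9.1 -78.6 -19.8]
280 116 [  9.2 -74.8 -18.9]
280 150 [  9.  -59.5 -27. ]
280 225 [ 10.  -18.9 -23.5]
300 106 [ 36.7 -75.4 118.8]
300 107 [ 18.9 -79.  -17.8]
300 108 [ 18.9 -78.6 -18.4]
300 116 [ 18.9 -74.8 -19. ]
300 150 [ 19.  -59.  -23.7]
300 225 [nan nan nan]
edges x at row 150 [[-27.1, -58.7, -22.6], [-25.9, -59.0, -24.0], [-25.0, -58.9, -23.4], [24.9, -58.9, -23.5], [25.9, -58.9, -23.3], [53.8, -34.1, 117.6], [55.9, -34.0, 118.3]]
```

Emit:
play_rows:
  increments: [40,-1.5,0.5,0,0.001,40,-3,1.0,0,0.001,40,-3.2,1.5,0,0,40,-3.2,1.5,0,0,40,-3.2,1.5,0,0]

```text
time: 8.32
tcp_pos: [505.9, -22.4, 118.4]
tcp_rot: [-3.141, 0.0, 1.395]
ft_force: [0.3, -0.0, -0.6]
gripper_width: 53.6
```

Emit:
play_rows:
  increments: [40,-3.2,1.5,0,0,40,-3.0,1.7,0,0,40,-2.5,1.6,0,0,40,-1.3,1.1,0,0,40,0,0,0,0]

```text
time: 8.73
tcp_pos: [547.1, -133.4, 118.4]
tcp_rot: [3.141, 0.001, 1.391]
ft_force: [0.4, 1.1, -1.1]
gripper_width: 54.0
```

Emit:
play_rows:
  increments: [40,0,0,0,0,40,0,0,0,0,40,0,0,0,0,40,0,0,0,0]

```text
time: 9.07
tcp_pos: [545.9, -128.8, 118.5]
tcp_rot: [-3.141, -0.0, 1.394]
ft_force: [0.6, -0.1, -1.4]
gripper_width: 53.4
```

```bash
python3 - <<'E'
from h import *
go(547.1,-129.9,112,1.394); print(get_state()['ft_force'],get_state()['gripper_width'])
s,d=snap('wrist','p0'); snap('scene','ps0')
d=load('ps0'); c=d['img'][190:290,210:340,::-1]; cv2.imwrite('pics/ps0z.png',cv2.resize(c,None,fx=5,fy=5,interpolation=cv2.INTER_CUBIC))
E
```

```text
t 9.07 at [ 545.9 -128.8  118.5] [-3.1413e+00 -2.0000e-04  1.3937e+00] shift cm (before turn) [-0.08  0.14  0.65] turn -0.0003
[ 0.61398946 -0.09407209 -1.4333327 ] 53.419946421856906
```

View pics/p0.png

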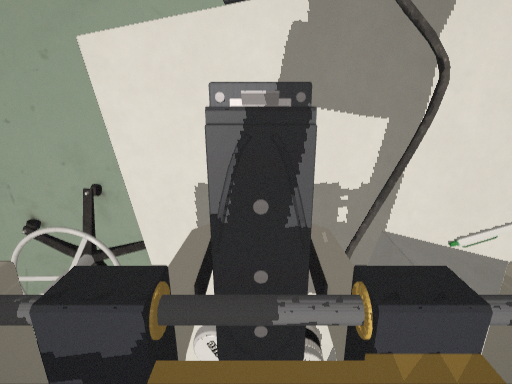

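View pics/ps0z.png

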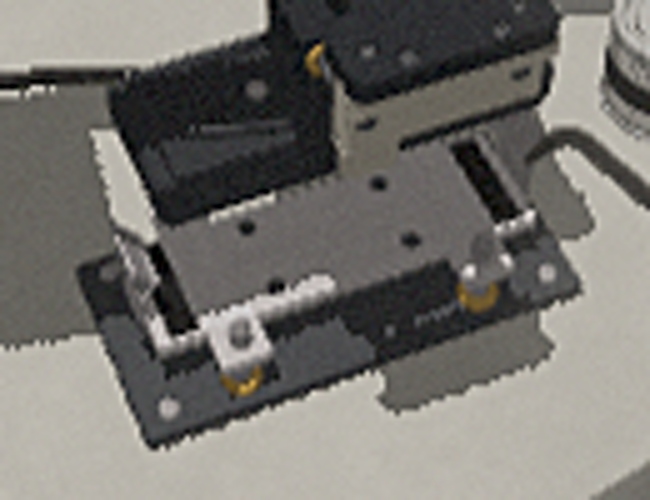

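```bash
python3 - <<'E'
from h import *
from scipy.spatial.transform import Rotation as Ro
d=load('p0'); W=cloud(d); L=(W-d['tcp'])@Ro.from_euler('xyz',d['rot']).as_matrix()
Z=W[...,2]
for v in (86,90,94,98,102):
    m=(Z[v]>6)&(Z[v]<80); u=np.where(m)[0]; u=u[(u>195)&(u<330)]; print(v,u.min(),u.max(),L[v,u.min()].round(1),L[v,u.max()].round(1),'mid',(L[v,u.min(),0]+L[v,u.max(),0])/2)
for u in (215,225,300,306): 
    r=[v for v in range(70,104) if 6<Z[v,u]<20]; print(u,r[0],L[r[0],u].round(1))
m=(Z>60)&(Z<82)&(np.mgrid[0:384,0:512][0]<104)&(np.mgrid[0:384,0:512][1]>200)&(np.mgrid[0:384,0:512][1]<330); print('clip',m.sum(),L[m].min(0),L[m].max(0),L[m].mean(0))
for v in (110,115,150): 
    m=(L[v,:,2]<0)&(L[v,:,2]>-40); u=np.where(m)[0];u=u[(u>195)&(u<330)]; print('nest',v,L[v,u.min()].round(1),L[v,u.max()].round(1))
E
```

```text
86 209 311 [-45.9 -92.7 108.2] [ 44.2 -92.7 107.5] mid -0.8301636024622319
90 209 311 [-46.  -89.3 108.1] [ 44.3 -89.3 107.1] mid -0.847255262446243
94 209 311 [-46.  -85.9 107.2] [ 44.6 -86.  107.6] mid -0.7318048441915188
98 209 311 [-46.4 -82.5 108.5] [ 45.  -82.6 109.1] mid -0.7251939390684612
102 209 310 [-46.6 -79.1 108.6] [ 44.2 -79.1 108.4] mid -1.23827739709213
215 82 [-40.4 -96.  108.1]
225 82 [-31.5 -96.  107. ]
300 82 [ 34.5 -96.  108.3]
306 82 [ 39.7 -96.  107.6]
clip 491 [-13.74125567 -87.43033196  40.18759075] [ 12.18462392 -79.41336113  52.55533443] [ -0.77550674 -83.53583882  45.4438144 ]
nest 110 [-27.2 -77.6 -19.4] [ 26.5 -77.7 -19.5]
nest 115 [-27.2 -75.3 -19.8] [ 26.8 -75.3 -18.6]
nest 150 [-26.9 -58.9 -23.8] [ 26.3 -59.  -23.9]
```

Emit:
play_rows:
  increments: [40,-0.06,0.12,0.5,0,40,0,0,1.0,0,40,0,0,1.0,0,40,0,0,0.8,0,40,0,0,0.5,0]

```text
time: 9.58
tcp_pos: [546.0, -130.3, 78.2]
tcp_rot: [-3.139, -0.0, 1.392]
ft_force: [-0.3, 0.1, -2.0]
gripper_width: 53.9
```

Emit:
play_rows:
  increments: [40,0,0,0.3,0,40,0,0,0.2,0,40,0,0,0.0,0,40,0,0,0,0,40,0,0,0,0]

```text
time: 10.0
tcp_pos: [547.7, -130.9, 76.2]
tcp_rot: [3.141, 0.0, 1.392]
ft_force: [-0.7, -0.9, -1.4]
gripper_width: 53.8
```

```bash
python3 - <<'E'
from h import *
go(547.1,-129.9,44,1.394); print(get_state()['ft_force'],get_state()['gripper_width'])
s,d=snap('wrist','p1'); snap('scene','ps1')
d=load('ps1'); c=d['img'][190:290,210:340,::-1]; cv2.imwrite('pics/ps1z.png',cv2.resize(c,None,fx=5,fy=5,interpolation=cv2.INTER_CUBIC))
E
```

```text
t 10.0 at [ 547.7 -130.9   76.2] [3.1407e+00 2.0000e-04 1.3920e+00] shift cm (before turn) [ 0.09 -0.08  3.22] turn -0.002
[-0.66443196 -0.94464445 -1.39951926] 53.83547129233003
```

View pics/p1.png

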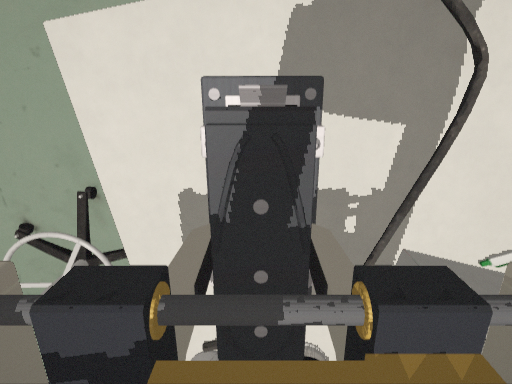

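View pics/ps1z.png

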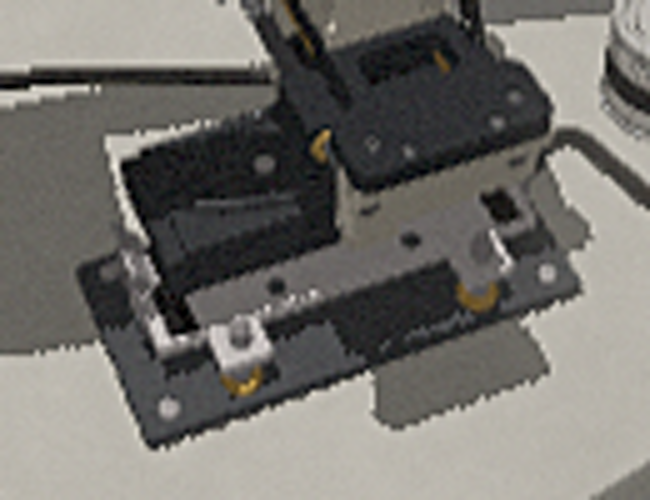

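```bash
cat > rel.py <<'E'
from h import *
import sys
from scipy.spatial.transform import Rotation as Ro
d=load(sys.argv[1]); W=cloud(d); L=(W-d['tcp'])@Ro.from_euler('xyz',d['rot']).as_matrix()
Z=W[...,2]; a=[]
for v in range(82,102,2):
    m=(Z[v]>6)&(Z[v]<80); u=np.where(m)[0]; u=u[(u>185)&(u<345)]
    if len(u)>80: a.append((L[v,u.min(),0]+L[v,u.max(),0])/2)
print('base x mid',np.round(a,1))
for u in (206,215,225,300,306,318): 
    r=[v for v in range(60,104) if 6<Z[v,u]<20]; print(u,r[0],L[r[0],u].round(1))
rr,cc=np.mgrid[0:384,0:512]
m=(Z>57)&(Z<82)&(L[...,1]<-79)&(abs(L[...,0])<40)&(rr<106); print('clip',m.sum(),L[m].min(0),L[m].max(0),L[m].mean(0))
for v in (112,118,150): 
    m=(L[v,:,2]<0)&(L[v,:,2]>-40); u=np.where(m)[0];u=u[(u>195)&(u<330)]; print('nest',v,L[v,u.min()].round(1),L[v,u.max()].round(1))
m=(L[...,2]<-15)&(L[...,2]>-24)&(abs(L[...,0])<25)&(rr<150); print('nest end',np.percentile(L[m][:,1],[.2,1]))
s=get_state(); print(s['tcp_pos'],s['tcp_rot'],s['ft_force'])
E
python3 rel.py p0; python3 rel.py p1
```

```text
base x mid [-0.8 -0.8 -0.8 -0.9 -0.8 -0.8 -0.7 -0.7 -0.7 -0.2]
base x mid [0.9 1.1 0.9 0.8 0.3 0.8 0.8 0.8 0.9 0.8]
206 76 [-40.8 -98.4  66.4]
215 76 [-34.  -98.3  66.1]
225 76 [-26.7 -98.4  66.7]
300 76 [ 28.8 -98.3  65.1]
306 76 [ 33.2 -98.3  64.9]
318 76 [ 42.1 -98.3  65.3]
clip 977 [-12.27193    -89.77606341  -2.19192987] [ 13.84547227 -79.148129    11.49829952] [  0.74814925 -84.64137636   4.33413185]
nest 112 [-27.2 -76.7 -19.2] [ 26.5 -76.7 -19.7]
nest 118 [-27.2 -73.9 -20.2] [ 26.1 -73.9 -19.9]
nest 150 [-26.8 -59.1 -24.5] [ 26.3 -59.  -24. ]
nest end [-79.04076741 -79.01986447]
[ 547.68739686 -130.89451691   76.20842604] [3.14059976e+00 1.31291399e-04 1.39199921e+00] [ 0.03461654 -0.27463439 -0.58625679]Traceback (most recent call last):
  File "rel.py", line 11, in <module>
    r=[v for v in range(60,104) if 6<Z[v,u]<20]; print(u,r[0],L[r[0],u].round(1))
                                                         ~^^^
IndexError: list index out of range
```

Emit:
play_rows:
  increments: [40,0.1,-0.07,0,-0.001,40,0,0,0.2,0,40,0,0,0.2,0,40,0,0,0.2,0,40,0,0,0.2,0]

```text
time: 10.52
tcp_pos: [546.6, -129.6, 67.3]
tcp_rot: [-3.141, -0.0, 1.393]
ft_force: [0.3, 0.6, -1.8]
gripper_width: 53.5
```

Emit:
play_rows:
  increments: [40,0,0,0.2,0,40,0,0,0,0,40,0,0,0,0]

```text
time: 10.77
tcp_pos: [546.6, -129.6, 65.4]
tcp_rot: [-3.141, -0.0, 1.393]
ft_force: [-1.5, 1.0, -1.5]
gripper_width: 53.4
```

```bash
python3 - <<'E'
from h import *
s,d=snap('wrist','p2')
E
python3 rel.py p2
```

```text
base x mid [ 0.2 -0.4 -0.4 -0.3 -0.5 -0.5 -0.4  0.2 -0.  -0.4]
206 77 [-38.6 -96.9  53.9]
215 77 [-32.6 -97.1  56.1]
225 77 [-25.6 -97.1  56.4]
300 77 [ 27.6 -97.   55.6]
306 77 [ 31.9 -97.   55.6]
318 77 [ 40.2 -97.   54.3]
clip 953 [-13.29883874 -88.46685078 -13.46696745] [ 12.76745726 -79.45769622   0.15619015] [ -0.21508966 -84.13563662  -7.20072005]
nest 112 [-27.1 -76.7 -19.8] [ 26.6 -76.7 -19.2]
nest 118 [-27.3 -73.9 -19.8] [ 26.2 -73.9 -19.5]
nest 150 [-27.1 -58.8 -22.9] [ 26.3 -59.  -23.8]
nest end [-79.05054852 -79.01956632]
[ 546.58289424 -129.61824695   65.51323135] [-3.14115097e+00 -2.63925564e-05  1.39297216e+00] [-1.14855643  0.91342387 -0.31222855]
```

Emit:
play_rows:
  increments: [40,0,0.03,0.15,0,40,0,0,0.15,0,40,0,0,0.15,0,40,0,0,0,0]

```text
time: 11.15
tcp_pos: [547.2, -129.8, 61.2]
tcp_rot: [3.141, 0.0, 1.393]
ft_force: [-1.2, 0.0, -0.8]
gripper_width: 53.6
```

Emit:
play_rows:
  increments: [40,0,0,0.15,0,40,0,0,0.15,0,40,0,0,0.1,0,40,0,0,0,0]

```text
time: 11.48
tcp_pos: [546.8, -129.6, 56.6]
tcp_rot: [-3.141, -0.0, 1.393]
ft_force: [0.0, -0.0, -2.0]
gripper_width: 53.6
```

Emit:
play_rows:
  increments: [40,0,0,0.15,0,40,0,0,0.15,0,40,0,0,0.1,0,40,0,0,0,0]

```text
time: 11.82
tcp_pos: [546.9, -129.6, 52.8]
tcp_rot: [-3.141, -0.0, 1.393]
ft_force: [-0.7, -0.0, -0.6]
gripper_width: 53.5
```

```bash
python3 - <<'E'
from h import *
s,d=snap('wrist','p3');snap('scene','ps3')
d=load('ps3'); c=d['img'][190:290,210:340,::-1]; cv2.imwrite('pics/ps3z.png',cv2.resize(c,None,fx=5,fy=5,interpolation=cv2.INTER_CUBIC))
E
python3 rel.py p3
```

```text
base x mid [-0.3 -0.4 -0.4 -0.2 -0.5 -0.3  0.2  0.2 -0.3 -0.2]
206 75 [-36.7 -97.5  43.3]
215 75 [-30.7 -97.5  43.2]
225 75 [-24.2 -97.6  44.7]
300 75 [ 26.1 -97.6  43.5]
306 75 [ 30.  -97.6  43.2]
318 75 [ 38.1 -97.6  43.3]
clip 1439 [-13.26385022 -91.60380281 -25.39929894] [ 12.83891038 -79.7665681  -11.47783487] [ -0.12592642 -85.82616766 -18.72367883]
nest 112 [-27.3 -76.7 -18.8] [ 26.7 -76.7 -18.5]
nest 118 [-27.1 -74.  -20.9] [ 26.3 -73.9 -19.2]
nest 150 [-33.6 -54.8  -0.1] [ 33.6 -54.8  -0.1]
nest end [-91.55668729 -91.09112898]
[ 546.83253757 -129.64310324   52.81116203] [-3.14111779e+00 -3.19120007e-05  1.39300168e+00] [-0.63001263  0.53759105 -1.81250777]
```

View pics/p3.png

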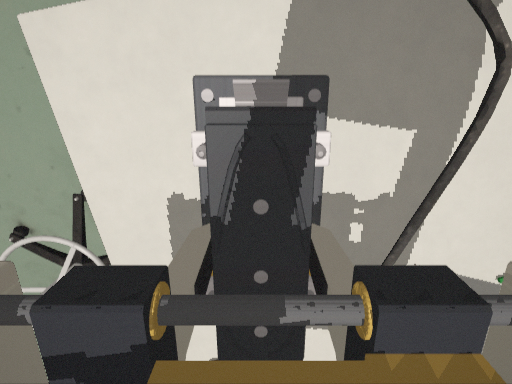

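View pics/ps3z.png

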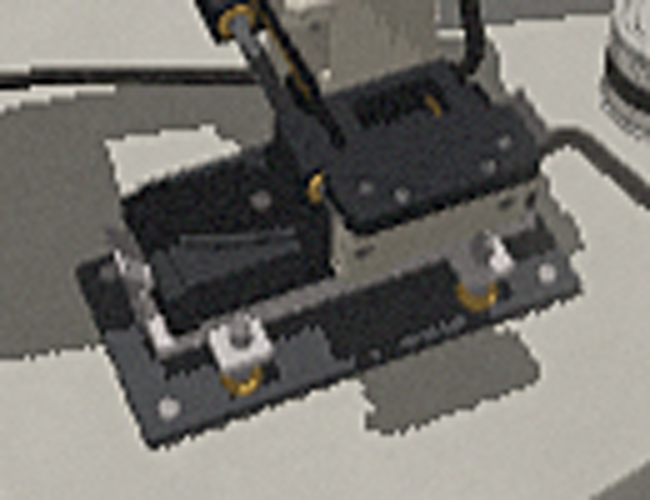

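Emit:
play_rows:
  increments: [40,0,0,0.1,0,40,0,0,0.1,0,40,0,0,0.1,0]

```text
time: 12.17
tcp_pos: [547.1, -129.7, 50.2]
tcp_rot: [3.141, 0.0, 1.393]
ft_force: [-1.8, -0.4, 0.5]
gripper_width: 53.6
```

Emit:
play_rows:
  increments: [40,0,0,0.1,0,40,0,0,0.1,0,40,0,0,0.1,0]

```text
time: 12.42
tcp_pos: [547.1, -129.7, 47.1]
tcp_rot: [3.142, 0.0, 1.393]
ft_force: [-1.3, 0.8, 0.8]
gripper_width: 53.6
```

Emit:
play_rows:
  increments: [40,0,0,0.1,0,40,0,0,0,0]

```text
time: 12.58
tcp_pos: [546.7, -129.6, 45.4]
tcp_rot: [-3.141, -0.0, 1.393]
ft_force: [0.4, -0.2, -4.4]
gripper_width: 53.7
```

Emit:
play_rows:
  increments: [40,0,0,0.07,0,40,0,0,0.0,0]

```text
time: 12.75
tcp_pos: [546.6, -129.5, 44.7]
tcp_rot: [-3.141, -0.0, 1.393]
ft_force: [0.8, -0.4, -6.6]
gripper_width: 53.9
```

Emit:
play_rows:
  increments: [40,0,0,0.07,0,40,0,0,0.0,0]

```text
time: 12.92
tcp_pos: [546.7, -129.6, 44.3]
tcp_rot: [-3.141, -0.0, 1.393]
ft_force: [-0.3, -0.0, -6.6]
gripper_width: 54.0
```

```bash
python3 - <<'E'
from h import *
s,d=snap('wrist','p4');snap('scene','ps4')
d=load('ps4'); c=d['img'][190:290,210:340,::-1]; cv2.imwrite('pics/ps4z.png',cv2.resize(c,None,fx=5,fy=5,interpolation=cv2.INTER_CUBIC))
E
python3 rel.py p4
```

```text
base x mid [-0.4 -0.2 -0.3 -0.2 -0.6 -0.3 -0.2 -0.5 -0.6 -0.4]
206 75 [-35.  -96.9  33.7]
215 75 [-29.3 -96.9  33.4]
225 75 [-22.9 -96.9  33.7]
300 75 [ 24.7 -96.9  32.7]
306 75 [ 28.9 -97.1  35.4]
318 75 [ 36.2 -96.9  33.4]
clip 1384 [-13.28519246 -89.91043588 -34.04375721] [ 12.69557292 -80.01919889 -20.44063733] [ -0.26318367 -85.17240989 -27.92361479]
nest 112 [-27.1 -76.7 -19.9] [ 26.7 -76.7 -18.9]
nest 118 [-27.1 -74.  -20.6] [ 26.  -74.  -20.5]
nest 150 [-35.8 -55.8  -5.8] [ 36.7 -55.5  -4. ]
nest end [-82.33545684 -81.88716222]
[ 546.67676145 -129.59433018   44.28231279] [-3.14079908e+00 -9.07657449e-05  1.39301089e+00] [ 0.69833478  0.41640451 -6.6111224 ]
```

View pics/ps4z.png

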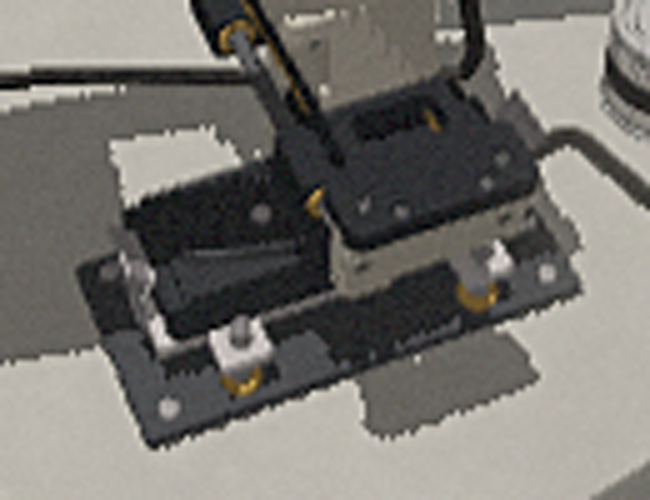

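Emit:
play_rows:
  increments: [40,0,0,0.06,0,40,0,0,0.0,0]

```text
time: 13.18
tcp_pos: [546.9, -129.6, 44.0]
tcp_rot: [-3.141, -0.0, 1.393]
ft_force: [-0.5, -0.4, -5.3]
gripper_width: 53.9
```

Emit:
play_rows:
  increments: [40,0,0,0.05,0,40,0,0,0.0,0]

```text
time: 13.35
tcp_pos: [547.1, -129.7, 43.7]
tcp_rot: [3.142, 0.0, 1.393]
ft_force: [-1.0, 0.9, -4.2]
gripper_width: 53.6
```

Emit:
play_rows:
  increments: [40,0,0,0.05,0,40,0,0,0.0,0]

```text
time: 13.52
tcp_pos: [547.2, -129.7, 43.4]
tcp_rot: [3.141, 0.0, 1.393]
ft_force: [-2.0, 0.1, -1.5]
gripper_width: 53.6
```

Emit:
play_rows:
  increments: [40,0,0,0.05,0,40,0,0,0.0,0]

```text
time: 13.68
tcp_pos: [547.2, -129.8, 43.3]
tcp_rot: [3.141, 0.0, 1.393]
ft_force: [-4.3, 1.3, 4.3]
gripper_width: 53.7
```

Emit:
play_rows:
  increments: [40,0,0,0.05,0,40,0,0,0.0,0]

```text
time: 13.85
tcp_pos: [547.2, -129.8, 43.3]
tcp_rot: [3.141, 0.0, 1.393]
ft_force: [-6.3, 1.9, 9.3]
gripper_width: 53.5
```

Emit:
play_rows:
  increments: [40,0,0,0.05,0,40,0,0,0.0,0]

```text
time: 14.02
tcp_pos: [547.2, -129.8, 43.3]
tcp_rot: [3.141, 0.0, 1.393]
ft_force: [-9.8, 3.6, 13.9]
gripper_width: 53.6
```

Emit:
play_rows:
  increments: [40,0,0,-0.1,0,40,0,0,0,0]

```text
time: 14.18
tcp_pos: [547.3, -129.8, 43.3]
tcp_rot: [3.141, 0.0, 1.393]
ft_force: [-5.1, 1.7, 5.8]
gripper_width: 53.6
```

```bash
python3 - <<'E'
from h import *
s,d=snap('wrist','p5');snap('scene','ps5')
d=load('ps5'); c=d['img'][190:290,210:340,::-1]; cv2.imwrite('pics/ps5z.png',cv2.resize(c,None,fx=5,fy=5,interpolation=cv2.INTER_CUBIC))
E
python3 rel.py p5
```

```text
base x mid [ 0.3  0.2  0.3 -0.1 -0.2 -0.4 -0.6  0.2  0.2  0.1]
206 74 [-34.9 -97.5  33.2]
215 74 [-29.  -97.4  31.6]
225 74 [-22.6 -97.3  31. ]
300 73 [ 25.  -98.2  35.4]
306 73 [ 28.6 -98.1  33.5]
318 73 [ 36.3 -98.2  34.1]
clip 1278 [-13.18300293 -89.04870392 -35.63311577] [ 12.89893244 -80.05196694 -21.95144979] [ -0.18792869 -84.74187284 -29.27357901]
nest 112 [-27.1 -76.7 -19.8] [ 26.4 -76.8 -20.3]
nest 118 [-27.2 -73.9 -20.4] [ 26.2 -73.9 -19.4]
nest 150 [-35.3 -56.2  -8.1] [ 36.9 -55.7  -5.3]
nest end [-81.00165546 -80.54836263]
[ 547.38192554 -129.79907502   43.36510548] [3.14091393e+00 1.04496413e-04 1.39304226e+00] [-4.7110212   1.71109496  7.31009957]
```

View pics/ps5z.png

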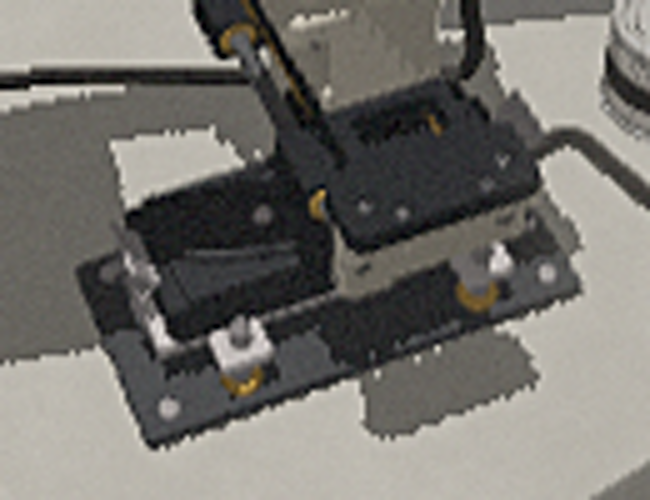

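Emit:
play_rows:
  increments: [60,0,0,0,0,80,0,0,0,0,90,0,0,0,0,90,0,0,0,0,90,0,0,0,0]

```text
time: 14.7
tcp_pos: [547.2, -129.8, 42.6]
tcp_rot: [3.141, 0.0, 1.393]
ft_force: [0.7, -0.9, 0.1]
gripper_width: 77.9
```

Emit:
play_rows:
  increments: [90,0,0,-0.5,0,90,0,0,-1,0,90,0,0,-2,0,90,0,0,-2.5,0,90,0,0,-2.5,0]

```text
time: 15.12
tcp_pos: [546.7, -129.6, 129.1]
tcp_rot: [-3.141, -0.0, 1.393]
ft_force: [-0.3, -0.8, -0.2]
gripper_width: 83.6
```

Emit:
play_rows:
  increments: [90,0,0.7,-2.5,0,90,0,1,-2,0,90,0,1,-1.5,0,90,0,0,0,0,90,0,0,0,0]

```text
time: 15.53
tcp_pos: [574.4, -134.7, 189.1]
tcp_rot: [3.139, 0.0, 1.393]
ft_force: [-0.0, 1.0, -0.2]
gripper_width: 83.6
```

Emit:
play_rows:
  increments: [90,0,0,0,0,90,0,0,0,0,90,0,0,0,0]

```text
time: 15.78
tcp_pos: [572.4, -134.1, 186.0]
tcp_rot: [-3.139, -0.0, 1.393]
ft_force: [0.5, -0.1, 0.5]
gripper_width: 83.9
```

```bash
cat > chk.py <<'E'
from h import *
import sys
n=sys.argv[1]
s,d=snap('wrist',n); print(s['tcp_pos'],s['tcp_rot'],s['dq'].round(3),s['ft_force'])
cv2.imwrite('pics/%sz.png'%n,cv2.convertScaleAbs(cv2.resize(d['img'][40:290,130:390,::-1],None,fx=2.3,fy=2.3,interpolation=cv2.INTER_CUBIC),alpha=1.5,beta=15))
d=load(n); W=cloud(d); X,Y,Z=[W[...,i] for i in range(3)]
a=-0.1765; A=np.array([np.cos(a),np.sin(a)]); N=np.array([-A[1],A[0]])
q=W[...,:2]-[547.1,-129.9]; S=q@A; T=q@N
print('base axes: S along (far +), T left +')
near=(abs(T)<10)&(S<-70)&(S>-100)&(Z>55); far=(abs(T)<10)&(S>70)&(S<100)&(Z>55)
for nm,m in(('near',near),('far',far)): print(nm,m.sum(),'S',np.percentile(S[m],[1,50,99]).round(1),'Z',np.percentile(Z[m],[1,50,99]).round(1))
# nest top plane
m=(abs(S)<72)&(abs(T)<26)&(Z>55)&(Z<80)
import numpy.linalg as la
P=np.c_[S[m],T[m],np.ones(m.sum())]; z=Z[m]
k=np.ones(len(z),bool)
for _ in range(5):
    c=la.lstsq(P[k],z[k],rcond=None)[0]; k=abs(z-P@c)<1.2
print('nest top plane slopes S,T, z0',c.round(4),k.sum(),'table',np.nanmedian(Z[(abs(S)<80)&(T>60)&(T<90)]))
m=rect(W,(abs(S)<90)&(abs(T)<30)&(Z>58)&(Z<75),'nest'); axis(W,m,'nest')
E
python3 chk.py c0
```

```text
[ 572.38715572 -134.14588084  185.98670376] [-3.13883670e+00 -3.81545877e-04  1.39291908e+00] [ 0.001  0.    -0.008 -0.     0.001 -0.001] [ 0.47567907 -0.11590124  0.46500156]
base axes: S along (far +), T left +
near 533 S [-88.8 -80.5 -70.3] Z [61.8 67.5 77.5]
far 387 S [70.1 82.5 90.3] Z [62.4 68.6 77.3]
nest top plane slopes S,T, z0 [ 4.0000e-04 -1.0000e-04  6.7148e+01] 6033 table 0.18159300737792705
nest 9092 ctr [ 548.2 -130.3] size [ 54.1 173.9] ang -0.1773 medz 67.2
nest centroid [ 547.5 -130.1] ang -0.1774 S [-84.9  85.5] T [-26.6  26.6] boxctr [ 547.8 -130.2] edge slopes 0.0034 0.0015
```

View pics/c0z.png

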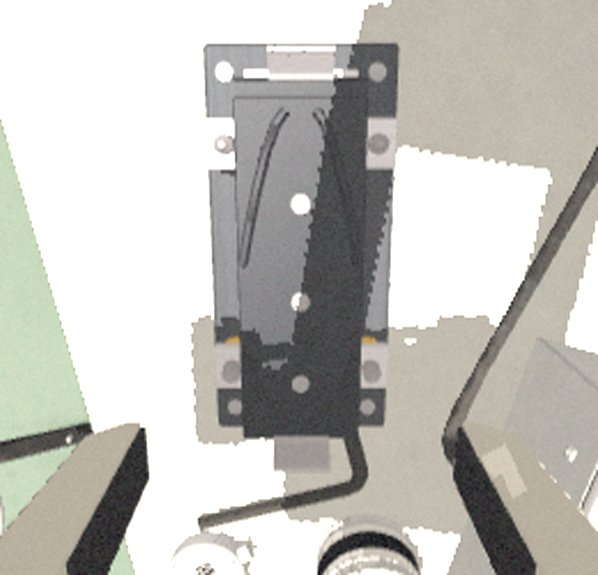

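```bash
python3 - <<'E'
from h import *
a=-0.1765; A=np.array([np.cos(a),np.sin(a)]); N=np.array([-A[1],A[0]])
for n in('b0','c0'):
    W=cloud(load(n)); Z=W[...,2]; q=W[...,:2]-[547.1,-129.9]; S=q@A; T=q@N
    for sg in(-1,1):
        out=[]
        for zc in (64,66,68,70,72,74,76):
            m=(abs(T)<11)&(S*sg>76)&(S*sg<100)&(abs(Z-zc)<1); out.append((zc,int(m.sum()),round(float(np.median(S[m])),1)))
        print(n,sg,out)
E
```

```text
b0 -1 [(64, 8, -78.0), (66, 79, -78.8), (68, 42, -81.0), (70, 47, -82.5), (72, 54, -84.0), (74, 45, -85.4), (76, 72, -86.9)]
b0 1 [(64, 11, 77.8), (66, 68, 79.1), (68, 45, 81.4), (70, 40, 82.7), (72, 49, 84.2), (74, 41, 85.8), (76, 56, 87.5)]
c0 -1 [(64, 40, -77.3), (66, 69, -78.9), (68, 53, -80.6), (70, 44, -82.1), (72, 47, -83.6), (74, 50, -85.0), (76, 86, -87.1)]
c0 1 [(64, 46, 78.0), (66, 58, 80.2), (68, 45, 82.3), (70, 40, 83.8), (72, 43, 85.2), (74, 50, 86.9), (76, 55, 88.8)]
```

Emit:
play_rows:
  increments: [100,0,0,0,-0.104,100,0,0,0,-0.104,100,0,0,0,-0.102,100,3.4,-0.14,0.3,0,100,3.4,-0.14,0.3,0]

```text
time: 16.25
tcp_pos: [561.4, -68.0, 180.9]
tcp_rot: [-3.141, -0.0, 1.701]
ft_force: [0.6, -0.5, -0.8]
gripper_width: 93.1
```

Emit:
play_rows:
  increments: [100,3.4,-0.14,0.3,0,100,3.4,-0.14,0.3,0,100,3.4,-0.14,0.3,0,100,3.4,-0.14,0.3,0,100,3.4,-0.14,0.3,0]

```text
time: 16.67
tcp_pos: [531.4, 101.6, 165.9]
tcp_rot: [-3.141, -0.0, 1.703]
ft_force: [1.1, 0.8, -0.6]
gripper_width: 92.8
```

Emit:
play_rows:
  increments: [100,3.4,-0.14,0.3,0,100,3.4,-0.14,0.2,0,100,3.4,-0.14,0,0,100,3.4,-0.14,0,0,100,0,0,0,0]

```text
time: 17.08
tcp_pos: [506.9, 239.3, 160.9]
tcp_rot: [-3.14, -0.002, 1.707]
ft_force: [-0.0, 0.3, 0.2]
gripper_width: 93.2
```

Emit:
play_rows:
  increments: [100,0,0,0,0,100,0,0,0,0,100,0,0,0,0,100,0,0,0,0]

```text
time: 17.42
tcp_pos: [509.3, 233.0, 161.5]
tcp_rot: [-3.141, 0.0, 1.701]
ft_force: [-0.6, -0.2, -0.0]
gripper_width: 92.9
```

```bash
python3 - <<'E'
from h import *
s,d=snap('wrist','m0'); print(s['tcp_pos'],s['tcp_rot'],s['dq'].round(3))
d=load('m0'); W=cloud(d); X,Y,Z=[W[...,i] for i in range(3)]
m2=rect(W,(Z>4)&(Z<17)&(Y>200)&(Y<290)&(X<600)&(X>370),'part')
c,a,e=axis(W,m2,'part'); print(np.c_[e,e[:,2]-e[:,1],(e[:,2]+e[:,1])/2].round(1)[::2])
E
```

```text
[509.32049523 232.97137879 161.47185263] [-3.14134722e+00  3.00017358e-04  1.70133938e+00] [-0.003 -0.001 -0.002  0.002  0.     0.002]
part 3386 ctr [479.3 240.3] size [127.2  43.9] ang 0.1226 medz 7.8
part centroid [484.3 240.2] ang 0.1338 S [-66.7  57.1] T [-21.1  21.1] boxctr [479.6 239.6] edge slopes -0.048 0.0547
[[-50.  -11.3  13.4  24.7   1. ]
 [-42.  -13.9  14.5  28.4   0.3]
 [-34.  -15.7  15.8  31.5   0. ]
 [-26.  -16.9  15.9  32.8  -0.5]
 [-18.  -18.   16.6  34.7  -0.7]
 [-10.  -19.1  17.3  36.4  -0.9]
 [ -2.  -20.3  19.7  40.   -0.3]
 [  6.  -21.5  21.1  42.7  -0.2]
 [ 14.  -21.6  22.5  44.1   0.5]
 [ 22.  -21.8  21.4  43.2  -0.2]
 [ 30.  -20.7  20.8  41.4   0. ]
 [ 38.  -18.5  19.7  38.2   0.6]
 [ 46.  -15.2  16.1  31.3   0.4]]
```

View pics/m0.png

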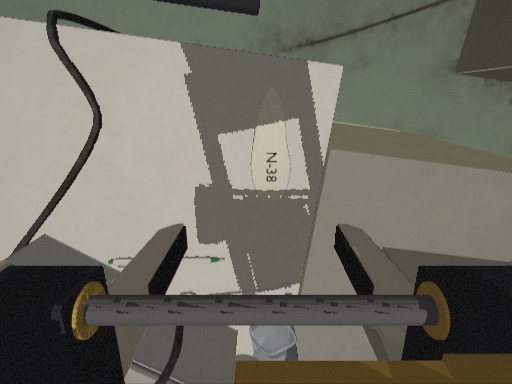

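```bash
python3 - <<'E'
from h import *
d=load('m0'); im=d['img']; W=cloud(d)
c=im[75:215,225:325,::-1]; cv2.imwrite('pics/m0z.png',cv2.resize(cv2.convertScaleAbs(c,alpha=1.3),None,fx=4.2,fy=4.2,interpolation=cv2.INTER_NEAREST))
# tip and blunt rows along axis: print depth heights
Z=W[...,2]; o=np.array([484.3,240.2]); a=.1338; A=np.array([np.cos(a),np.sin(a)]); N=np.array([-A[1],A[0]])
q=W[...,:2]-o; S=q@A; T=q@N
for k in list(range(-76,-50,2))+list(range(48,70,2)):
    m=(abs(S-k)<1)&(abs(T)<3); n=(abs(S-k)<1)&(abs(T)<30)&(Z>4); print(k,m.sum(),np.nanmedian(Z[m]).round(1) if m.any() else None, (T[n].min().round(1),T[n].max().round(1)) if n.any() else '')
E
```

```text
-76 12 0.1 
-74 12 -0.4 
-72 12 -0.2 
-70 12 -0.3 (np.float64(0.4), np.float64(1.4))
-68 12 7.2 (np.float64(-2.7), np.float64(4.4))
-66 12 7.6 (np.float64(-3.8), np.float64(5.6))
-64 12 7.6 (np.float64(-4.8), np.float64(6.7))
-62 12 7.8 (np.float64(-5.9), np.float64(7.7))
-60 12 7.7 (np.float64(-6.9), np.float64(8.9))
-58 12 8.3 (np.float64(-7.9), np.float64(9.9))
-56 11 7.5 (np.float64(-9.0), np.float64(11.1))
-54 12 8.4 (np.float64(-10.0), np.float64(10.9))
-52 12 8.4 (np.float64(-10.0), np.float64(12.1))
48 8 7.4 (np.float64(-13.8), np.float64(15.2))
50 10 7.7 (np.float64(-12.6), np.float64(12.9))
52 6 8.3 (np.float64(-12.6), np.float64(12.9))
54 9 7.8 (np.float64(-10.3), np.float64(10.6))
56 10 7.7 (np.float64(-8.0), np.float64(8.3))
58 5 7.6 (np.float64(-6.8), np.float64(7.2))
60 1 7.0 (np.float64(0.2), np.float64(0.2))
62 4 0.1 
64 9 -0.5 
66 6 -0.6 
68 10 -0.3
```

View pics/m0z.png

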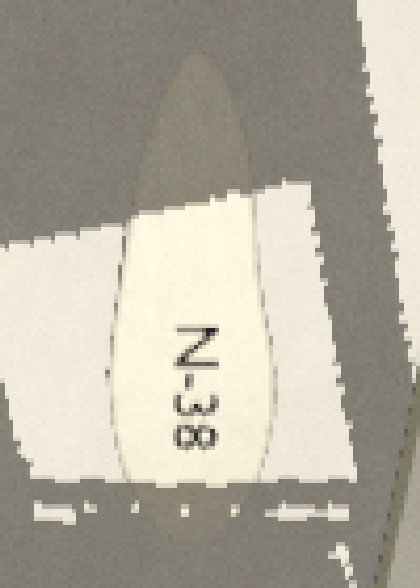

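```bash
python3 - <<'E'
from h import *
for n in('t0','m0'):
    W=cloud(load(n)); X,Y,Z=[W[...,i] for i in range(3)]
    for y in range(280,400,15):
        m=(X>420)&(X<570)&(abs(Y-y)<7); print(n,y,m.sum(),np.percentile(Z[m],[5,50,99]).round(0) if m.sum()>5 else '')
go(494.5,241.6,50,1.7008)
E
```

```text
t0 280 374 [-3.  0.  4.]
t0 295 370 [-3.  0.  4.]
t0 310 40 [-6. -1.  3.]
t0 325 241 [-56. -39. -35.]
t0 340 209 [-42. -39. -35.]
t0 355 216 [-42. -39. -34.]
t0 370 227 [-43. -38. -34.]
t0 385 226 [-142.  -39.  -35.]
m0 280 13539 [ -0. 259. 277.]
m0 295 3831 [ -1. 211. 272.]
m0 310 119 [-40. -38. 247.]
m0 325 903 [-66. -39. -37.]
m0 340 793 [-94. -39. -37.]
m0 355 822 [-130.  -39.  -37.]
m0 370 836 [-168.  -39.  -37.]
m0 385 853 [-195.  -39.  -37.]
t 17.47 at [509.3 233.  161.6] [-3.1414e+00  2.0000e-04  1.7012e+00] shift cm (before turn) [ 1.04 -1.36 11.16] turn 0.0004
```

Clear. Descend in stages.

Emit:
play_rows:
  increments: [100,0.5,-0.7,1.5,0,100,0.54,-0.66,2.5,0,100,0,0,2.5,0,100,0,0,2.5,0,100,0,0,1.5,0]

```text
time: 17.88
tcp_pos: [493.0, 241.4, 53.9]
tcp_rot: [-3.139, 0.001, 1.702]
ft_force: [0.8, -0.7, -0.5]
gripper_width: 93.2
```

Emit:
play_rows:
  increments: [100,0,0,0.6,0,100,0,0,0,0,100,0,0,0,0,100,0,0,0,0,100,0,0,0,0]

```text
time: 18.3
tcp_pos: [495.5, 243.1, 52.4]
tcp_rot: [3.139, -0.001, 1.703]
ft_force: [0.2, -0.1, -0.7]
gripper_width: 92.9
```

```bash
python3 - <<'E'
from h import *
go(494.5,241.6,3,1.7008)
E
```

```text
t 18.3 at [495.5 243.1  52.4] [ 3.1389e+00 -6.0000e-04  1.7028e+00] shift cm (before turn) [-0.14 -0.13  4.94] turn 0.002
```

Emit:
play_rows:
  increments: [100,-0.14,-0.1,1.2,0.002,100,0,0,1.5,0,100,0,0,1.0,0,100,0,0,0.5,0,100,0,0,0.3,0]

```text
time: 18.72
tcp_pos: [492.5, 240.9, 4.3]
tcp_rot: [-3.14, 0.0, 1.701]
ft_force: [0.1, -1.0, -0.7]
gripper_width: 93.2
```

Emit:
play_rows:
  increments: [100,0,0,0.2,0,100,0,0,0,0,100,0,0,0,0,100,0,0,0,0]

```text
time: 19.05
tcp_pos: [493.9, 241.4, 4.3]
tcp_rot: [3.141, -0.0, 1.701]
ft_force: [-0.1, 0.1, -0.3]
gripper_width: 93.1
```

```bash
python3 - <<'E'
from h import *
go(494.5,241.6,3,1.7008)
E
```

```text
t 19.05 at [493.9 241.4   4.3] [ 3.1406e+00 -2.0000e-04  1.7010e+00] shift cm (before turn) [0.01 0.06 0.13] turn 0.0002
```

Emit:
play_rows:
  increments: [70,0,0.05,0.15,0,55,0,0,0,0,40,0,0,0,0,40,0,0,0,0,40,0,0,0,0]
  squeeze: 10

```text
time: 19.47
tcp_pos: [493.9, 241.3, 2.2]
tcp_rot: [-3.142, -0.0, 1.701]
ft_force: [-0.0, -0.2, -0.4]
gripper_width: 64.0
```

Emit:
play_rows:
  increments: [35,0,0,0,0,35,0,0,0,0,35,0,0,0,0,35,0,0,0,0,35,0,0,0,0]

```text
time: 19.88
tcp_pos: [493.9, 241.3, 2.1]
tcp_rot: [-3.142, -0.0, 1.701]
ft_force: [-0.1, -0.1, -0.7]
gripper_width: 43.6
```

Emit:
play_rows:
  increments: [35,0,0,0,0,35,0,0,0,0,35,0,0,0,0]

```text
time: 20.13
tcp_pos: [493.9, 241.3, 2.1]
tcp_rot: [-3.142, -0.0, 1.701]
ft_force: [-0.1, -0.2, -0.8]
gripper_width: 43.2
```

Emit:
play_rows:
  increments: [35,0,0,-0.5,0,35,0,0,-1.2,0,35,0,0,-2,0,35,0,0,-2,0,35,0,0,-2,0]

```text
time: 20.55
tcp_pos: [494.0, 241.3, 81.0]
tcp_rot: [3.141, -0.0, 1.701]
ft_force: [-0.4, 0.0, -0.4]
gripper_width: 43.6
```

Emit:
play_rows:
  increments: [35,0,0,-2,0,35,0,0,-2,0,35,0,0,-1,0.1,35,0,0,-0.3,0.104,35,0,0,0,0.104]

```text
time: 20.97
tcp_pos: [495.2, 241.8, 135.4]
tcp_rot: [3.138, -0.002, 1.388]
ft_force: [-0.5, 0.1, 0.2]
gripper_width: 43.9
```

Emit:
play_rows:
  increments: [35,0,0,0,0,35,0,0,0,0,35,0,0,0,0,35,0,0,0,0]

```text
time: 21.3
tcp_pos: [493.7, 241.2, 132.1]
tcp_rot: [-3.141, 0.0, 1.395]
ft_force: [-0.5, 0.7, -0.8]
gripper_width: 43.7
```

```bash
cat > inhand.py <<'E'
from h import *
import sys
from scipy.spatial.transform import Rotation as Ro
n=sys.argv[1]
s,d=snap('wrist',n); print(s['tcp_pos'],s['tcp_rot'],s['gripper_width'],s['ft_force'])
d=load(n); W=cloud(d); L=(W-d['tcp'])@Ro.from_euler('xyz',d['rot']).as_matrix()
m=(L[...,2]>-14)&(L[...,2]<8)&(abs(L[...,0])<26)&(L[...,1]<15)&(L[...,1]>-110)
m=cv2.morphologyEx(m.astype(np.uint8),cv2.MORPH_OPEN,np.ones((2,2)))>0
P=L[m]; print(m.sum(),'ymin',P[:,1].min().round(1),'z med',np.median(P[:,2]).round(2))
c=np.linalg.lstsq(np.c_[P[:,:2],np.ones(len(P))],P[:,2],rcond=None)[0]; print('plane',c.round(4))
for v in range(60,300,8):
    u=np.where(m[v])[0]
    if len(u)>2: print(v,u.min(),u.max(),'y',L[v,u,1].mean().round(1),'x',L[v,u.min(),0].round(1),L[v,u.max(),0].round(1),'mid',((L[v,u.min(),0]+L[v,u.max(),0])/2).round(2),'w',(L[v,u.max(),0]-L[v,u.min(),0]).round(1))
E
python3 inhand.py h0
```

```text
[493.71704486 241.21903981 132.10573766] [-3.14130279e+00  1.95960590e-04  1.39545872e+00] 43.6767901055809 [-0.46229176  0.68758773 -0.80147572]
8688 ymin nan z med nan
 ** On entry to DLASCL parameter number  4 had an illegal value
 ** On entry to DLASCL parameter number  4 had an illegal valueTraceback (most recent call last):
  File "inhand.py", line 10, in <module>
    c=np.linalg.lstsq(np.c_[P[:,:2],np.ones(len(P))],P[:,2],rcond=None)[0]; print('plane',c.round(4))
      ~~~~~~~~~~~~~~~^^^^^^^^^^^^^^^^^^^^^^^^^^^^^^^^^^^^^^^^^^^^^^^^^^
    x, resids, rank, s = _umath_linalg.lstsq(a, b, rcond,
                         ~~~~~~~~~~~~~~~~~~~^^^^^^^^^^^^^
                                             signature=signature)
                                             ^^^^^^^^^^^^^^^^^^^^
    raise LinAlgError("SVD did not converge in Linear Least Squares")
numpy.linalg.LinAlgError: SVD did not converge in Linear Least Squares
```

View pics/h0.png

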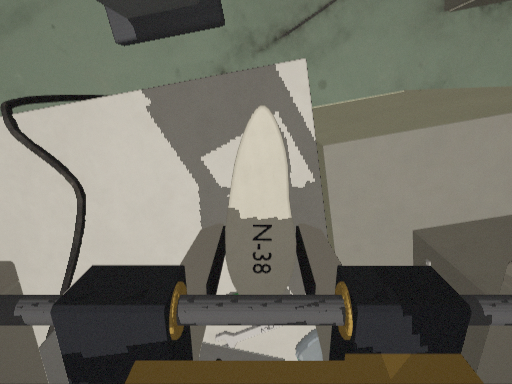

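```bash
sed -i "s/^P=L\[m\];/m\&=~np.isnan(L[...,0]); P=L[m];/" inhand.py; python3 inhand.py h1
```

```text
[493.72735045 241.20066894 132.01846724] [-3.14121980e+00  2.40409218e-04  1.39490297e+00] 43.380483057309995 [-0.05256377  0.09869074 -0.08532276]
8663 ymin -78.6 z med -5.59
plane [ 0.3781  0.0773 -2.0574]
108 259 267 y -78.1 x -1.1 3.2 mid 1.02 w 4.3
116 252 274 y -73.6 x -4.9 13.0 mid 4.09 w 17.9
124 248 277 y -69.8 x -7.1 8.6 mid 0.77 w 15.7
132 247 280 y -65.5 x -7.6 10.3 mid 1.35 w 17.9
140 242 283 y -60.7 x -10.4 22.6 mid 6.08 w 33.0
148 240 285 y -56.3 x -11.6 24.8 mid 6.62 w 36.4
156 238 287 y -51.8 x -12.9 27.0 mid 7.08 w 39.9
164 236 288 y -47.3 x -14.0 28.3 mid 7.15 w 42.3
172 234 288 y -42.6 x -15.3 28.5 mid 6.58 w 43.8
180 233 289 y -37.9 x -15.9 30.0 mid 7.01 w 45.9
188 232 289 y -33.1 x -16.6 30.0 mid 6.71 w 46.7
196 231 289 y -28.2 x -17.5 30.3 mid 6.42 w 47.8
204 230 290 y -23.2 x -18.1 31.7 mid 6.8 w 49.8
212 228 291 y -18.2 x -19.5 33.1 mid 6.81 w 52.6
220 227 293 y -13.1 x -20.3 35.6 mid 7.66 w 55.9
228 219 305 y -8.7 x -25.1 26.3 mid 0.61 w 51.4
236 221 302 y -3.9 x -23.0 23.2 mid 0.1 w 46.2
244 224 299 y 1.7 x -22.0 21.6 mid -0.22 w 43.6
252 225 298 y 7.2 x -22.0 21.4 mid -0.29 w 43.4
260 227 296 y 14.1 x -21.3 40.8 mid 9.74 w 62.0
```

```bash
sed -i "s/^m=cv2.*$//" inhand.py; python3 inhand.py h2
```

```text
[493.73629941 241.18494085 131.95598455] [-3.14119496e+00  2.80152581e-04  1.39438238e+00] 43.70096127441061 [-0.81926105 -0.58855572 -0.60760749]
8724 ymin -79.1 z med -5.58
plane [ 1.1000e-03 -8.6000e-03 -5.8448e+00]
108 256 268 y -78.0 x -2.8 3.7 mid 0.48 w 6.5
116 251 273 y -74.0 x -5.5 6.4 mid 0.48 w 11.9
124 247 277 y -69.8 x -7.6 8.6 mid 0.54 w 16.2
132 244 280 y -65.5 x -9.3 10.4 mid 0.52 w 19.7
140 241 282 y -61.2 x -11.0 11.6 mid 0.31 w 22.6
148 238 284 y -56.8 x -12.9 12.7 mid -0.09 w 25.6
156 236 286 y -52.4 x -14.0 14.1 mid 0.05 w 28.1
164 234 287 y -47.8 x -15.3 14.7 mid -0.3 w 30.0
172 233 287 y -43.3 x -15.9 14.7 mid -0.62 w 30.6
180 232 288 y -38.6 x -16.6 15.4 mid -0.61 w 32.0
188 231 288 y -33.8 x -17.3 15.5 mid -0.86 w 32.8
196 229 288 y -28.9 x -18.8 15.7 mid -1.55 w 34.5
204 228 289 y -24.1 x -19.4 16.4 mid -1.46 w 35.8
212 227 290 y -19.0 x -20.2 17.1 mid -1.58 w 37.3
220 226 292 y -13.9 x -20.9 18.4 mid -1.24 w 39.3
228 218 304 y -8.7 x -25.6 25.7 mid 0.05 w 51.3
236 223 301 y -3.7 x -22.1 23.0 mid 0.46 w 45.1
244 223 298 y 1.7 x -22.2 21.4 mid -0.41 w 43.7
252 224 297 y 7.3 x -22.1 21.4 mid -0.38 w 43.5
260 226 295 y 13.0 x -21.7 21.3 mid -0.22 w 43.0
```

```bash
python3 - <<'E'
from h import *
d=load('c0'); W=cloud(d); Z=W[...,2]
a=-0.1773; A=np.array([np.cos(a),np.sin(a)]); N=np.array([-A[1],A[0]])
q=W[...,:2]-[547.6,-130.2]; S=q@A; T=q@N
m=(abs(S)<75)&(abs(T)<27)&(Z>69)&(Z<74)
for k in range(-72,73,4):
    n=m&(abs(S-k)<2); l=T[n&(T<0)]; r=T[n&(T>0)]
    n2=(abs(S-k)<2)&(abs(T)<35)&(Z>63); 
    f=lambda x:(np.round([x.min(),np.median(x),x.max()],1).tolist(),len(x)) if len(x) else None
    print(k,'neg',f(l),'pos',f(r),'side',T[n2].min().round(1),T[n2].max().round(1), 'mid', round((np.median(l)+np.median(r))/2,2) if len(l) and len(r) else '')
# height map rectified 3px/mm
H=np.full((60*4,170*4),0,np.float32)
o=cv2.convertScaleAbs(np.clip((np.nan_to_num(Z)-62)*20,0,255)); cv2.imwrite('pics/c0h.png',cv2.resize(o[60:240,190:330],None,fx=4,fy=3.3,interpolation=cv2.INTER_NEAREST))
E
```

```text
-72 neg None pos None side -26.9 26.6 mid 
-68 neg ([-8.4, -7.5, -5.6], 5) pos ([6.1, 7.1, 8.0], 5) side -27.0 26.6 mid -0.19
-64 neg ([-11.2, -8.4, -5.7], 27) pos ([5.3, 8.0, 11.7], 26) side -26.1 26.6 mid -0.18
-60 neg ([-13.0, -10.3, -8.4], 18) pos ([8.1, 10.7, 12.7], 19) side -26.2 26.8 mid 0.25
-56 neg ([-14.1, -12.1, -2.1], 22) pos ([9.9, 11.8, 23.9], 25) side -26.4 27.0 mid -0.19
-52 neg ([-16.0, -13.6, -11.3], 20) pos ([9.0, 13.6, 23.9], 20) side -26.5 26.9 mid 0.01
-48 neg ([-17.0, -15.0, -3.9], 22) pos ([12.8, 14.7, 24.0], 21) side -26.7 26.1 mid -0.18
-44 neg ([-18.0, -16.0, -14.2], 16) pos ([13.8, 16.1, 22.3], 18) side -26.8 26.2 mid 0.03
-40 neg ([-19.0, -17.0, -15.2], 20) pos ([0.7, 16.6, 18.5], 23) side -26.9 26.5 mid -0.21
-36 neg ([-20.0, -18.1, -15.3], 18) pos ([15.8, 18.5, 19.6], 19) side -27.0 26.7 mid 0.19
-32 neg ([-21.0, -19.1, -0.2], 17) pos ([17.7, 19.1, 20.6], 16) side -26.1 26.7 mid 0.02
-28 neg ([-22.1, -20.0, -18.2], 18) pos ([17.8, 19.7, 21.6], 17) side -26.3 26.8 mid -0.12
-24 neg ([-23.1, -21.1, -19.3], 18) pos ([18.9, 20.7, 22.7], 20) side -26.2 26.9 
[... 1147 characters left out ...]
 -26.0 26.6 mid 0.01
44 neg ([-24.8, -22.2, -20.8], 14) pos ([20.2, 21.7, 24.2], 16) side -26.2 26.7 mid -0.26
48 neg ([-22.8, -20.3, -18.8], 16) pos ([18.3, 20.3, 23.3], 16) side -26.2 26.7 mid -0.01
52 neg ([-21.9, -19.8, -17.8], 13) pos ([17.3, 19.3, 23.5], 18) side -26.5 26.9 mid -0.27
56 neg ([-20.9, -18.4, -14.9], 16) pos ([15.3, 18.3, 20.4], 16) side -26.5 27.0 mid -0.05
60 neg ([-19.0, -15.8, -11.7], 21) pos ([12.2, 15.3, 19.4], 20) side -26.6 26.0 mid -0.28
64 neg ([-15.9, -11.8, -7.6], 24) pos ([8.1, 11.7, 15.3], 22) side -26.7 26.2 mid -0.04
68 neg ([-11.8, -7.1, -4.5], 18) pos ([4.9, 8.1, 13.3], 19) side -26.8 26.3 mid 0.49
72 neg None pos ([6.0, 6.0, 6.0], 1) side -27.0 26.6 mid
```

View pics/c0h.png

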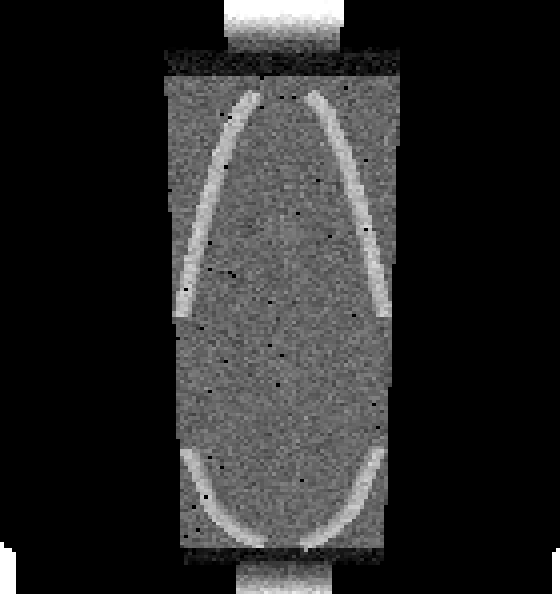

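```bash
python3 - <<'E'
from h import *
d=load('c0'); W=cloud(d); Z=W[...,2]
a=-0.1775; A=np.array([np.cos(a),np.sin(a)]); N=np.array([-A[1],A[0]])
q=W[...,:2]-[547.6,-130.2]; S=q@A; T=q@N
m=(abs(T)>15)&(abs(T)<24)
for k in list(np.arange(-84,-66,1))+list(np.arange(66,84,1)):
    n=m&(abs(S-k)<.5); print(k,n.sum(),np.percentile(Z[n],[10,50,90]).round(1) if n.any() else '')
go(547.6,-130.2,120,1.4037)
E
```

```text
-84 10 [36.7 37.9 38.9]
-83 17 [38.5 39.1 39.7]
-82 25 [38.1 39.1 39.9]
-81 11 [39.3 39.8 40.1]
-80 0 
-79 19 [60.6 61.5 62.5]
-78 20 [62.  62.6 63.5]
-77 20 [62.2 63.2 64. ]
-76 20 [61.8 62.7 63.8]
-75 38 [62.2 63.  63.8]
-74 21 [62.3 63.  64.3]
-73 20 [61.7 63.1 64. ]
-72 19 [62.4 63.  63.8]
-71 19 [66.2 66.9 67.9]
-70 20 [65.8 67.1 68.2]
-69 19 [66.2 67.6 68.2]
-68 19 [65.8 67.1 67.8]
-67 38 [66. 67. 68.]
66 14 [66.3 67.3 68.1]
67 15 [65.8 67.4 68. ]
68 16 [66.4 67.  68.4]
69 13 [65.7 66.7 68.1]
70 14 [66.3 66.9 67.6]
71 17 [66.6 67.2 67.8]
72 0 
73 3 [64.7 64.9 65. ]
74 14 [62.9 63.2 63.7]
75 14 [62.7 63.2 63.7]
76 14 [62.9 63.3 63.4]
77 7 [62.5 63.2 64.3]
78 12 [62.4 62.9 63. ]
79 16 [61.8 62.4 62.9]
80 0 
81 0 
82 0 
83 0 
t 21.45 at [493.7 241.2 132. ] [-3.1412e+00  3.0000e-04  1.3941e+00] shift cm (before turn) [-35.62  11.83   1.2 ] turn -0.0096
```

Emit:
play_rows:
  increments: [35,0,0,0,-0.0097,35,-1.5,0.54,0,0,35,-3,1.08,0,0,35,-3.6,1.3,0,0,35,-3.6,1.3,0,0]

```text
time: 21.87
tcp_pos: [515.8, 118.1, 132.1]
tcp_rot: [3.142, 0.0, 1.406]
ft_force: [0.9, -0.9, -0.9]
gripper_width: 43.3
```

Emit:
play_rows:
  increments: [35,-3.6,1.3,0,0,35,-3.6,1.3,0,0,35,-3.6,1.3,0,0,35,-3.6,1.3,0,0,35,-3.6,1.3,0,0]

```text
time: 22.28
tcp_pos: [549.9, -71.3, 132.2]
tcp_rot: [3.141, -0.0, 1.404]
ft_force: [0.5, 0.1, -0.2]
gripper_width: 43.7
```

Emit:
play_rows:
  increments: [35,-3.0,1.08,0,0,35,-2.0,0.72,0,0,35,-1.0,0.36,0,0,35,0,0,0,0,35,0,0,0,0]

```text
time: 22.7
tcp_pos: [561.0, -131.7, 131.9]
tcp_rot: [-3.141, -0.001, 1.402]
ft_force: [1.1, 0.9, -1.5]
gripper_width: 43.2
```

Emit:
play_rows:
  increments: [35,0,0,0,0,35,0,0,0,0,35,0,0,0,0]

```text
time: 22.95
tcp_pos: [561.2, -130.8, 132.2]
tcp_rot: [-3.142, -0.0, 1.405]
ft_force: [-0.3, -0.1, 0.3]
gripper_width: 43.6
```

```bash
python3 - <<'E'
from h import *
go(561.6,-132.5,85,1.4037)
E
```

```text
t 22.95 at [ 561.2 -130.8  132.2] [-3.1416e+00 -2.0000e-04  1.4045e+00] shift cm (before turn) [-0.16  0.07  4.72] turn 0.0008
```

Lower to about TCP 82 (part underside ~12 mm above the floor) and look.

Emit:
play_rows:
  increments: [35,-0.15,0.06,1.0,0,35,0,0,1.5,0,35,0,0,1.3,0,35,0,0,0.8,0,35,0,0,0.4,0]

```text
time: 23.37
tcp_pos: [560.1, -133.1, 79.7]
tcp_rot: [-3.138, -0.001, 1.403]
ft_force: [-0.1, 0.8, -0.7]
gripper_width: 43.8
```

Emit:
play_rows:
  increments: [35,0,0,0,0,35,0,0,0,0,35,0,0,0,0,35,0,0,0,0]

```text
time: 23.7
tcp_pos: [562.1, -134.1, 83.1]
tcp_rot: [3.14, 0.0, 1.403]
ft_force: [0.4, -0.6, 0.5]
gripper_width: 43.5
```

```bash
python3 - <<'E'
from h import *
go(561.6,-132.5,69.5,1.4037)
E
python3 inhand.py f0; python3 - <<'E'
from h import *
d=load('/../pics/f0'); cv2.imwrite('pics/f0z.png',cv2.convertScaleAbs(cv2.resize(d['img'][60:300,180:340,::-1],None,fx=2.5*1.5,fy=2.5,interpolation=cv2.INTER_CUBIC),alpha=1.5,beta=15))
E
```

```text
t 23.7 at [ 562.1 -134.1   83.1] [3.1401e+00 3.0000e-04 1.4026e+00] shift cm (before turn) [ 0.15 -0.08  1.36] turn -0.0011
[ 562.13730699 -134.07131057   83.07298135] [3.14010698e+00 2.68704361e-04 1.40264360e+00] 43.45474474775401 [ 0.37277792 -0.57979859  0.52499716]
9028 ymin -104.4 z med -5.54
plane [ 0.0079 -0.0438 -6.4673]
60 242 289 y -102.7 x -10.4 15.2 mid 2.37 w 25.6
108 256 268 y -78.0 x -2.8 3.7 mid 0.47 w 6.5
116 251 273 y -74.0 x -5.4 6.4 mid 0.5 w 11.8
124 247 277 y -69.8 x -7.6 8.6 mid 0.5 w 16.3
132 244 280 y -65.5 x -9.3 10.2 mid 0.45 w 19.5
140 241 282 y -61.2 x -11.0 11.5 mid 0.21 w 22.5
148 238 284 y -56.8 x -12.8 12.8 mid -0.03 w 25.6
156 236 286 y -52.3 x -14.1 14.0 mid -0.08 w 28.1
164 234 287 y -47.8 x -15.3 14.7 mid -0.34 w 30.0
172 233 288 y -43.2 x -15.8 15.4 mid -0.23 w 31.2
180 232 288 y -38.6 x -16.7 15.5 mid -0.61 w 32.1
188 231 288 y -33.8 x -17.4 15.5 mid -0.95 w 32.9
196 230 288 y -29.0 x -18.0 15.7 mid -1.16 w 33.7
204 228 289 y -24.0 x -19.5 16.4 mid -1.54 w 35.9
212 227 290 y -19.0 x -20.2 17.1 mid -1.52 w 37.3
220 226 292 y -13.9 x -21.0 18.7 mid -1.14 w 39.6
228 218 304 y -8.7 x -25.8 25.6 mid -0.12 w 51.4
236 221 301 y -3.6 x -23.0 23.0 mid 0.02 w 46.0
244 223 298 y 1.7 x -22.0 21.4 mid -0.29 w 43.5
252 224 297 y 7.3 x -22.0 21.5 mid -0.22 w 43.5
260 226 295 y 12.9 x -21.7 21.3 mid -0.21 w 43.0
```

View pics/f0z.png

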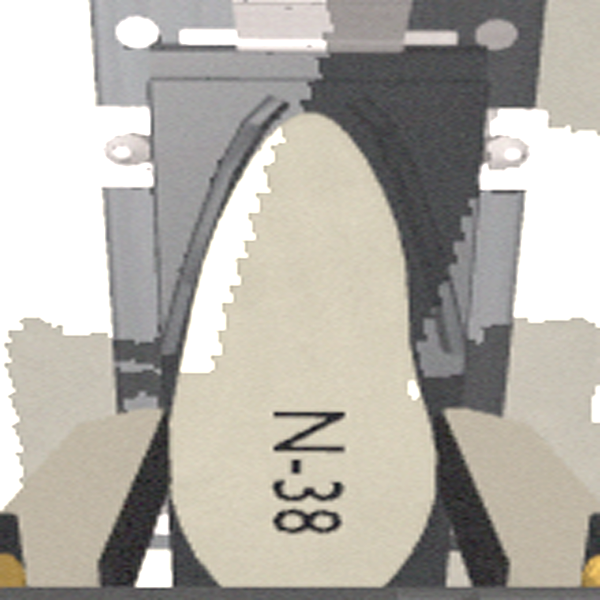

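```bash
cat > rim.py <<'E'
from h import *
import sys
from scipy.spatial.transform import Rotation as Ro
d=load(sys.argv[1]); W=cloud(d); L=(W-d['tcp'])@Ro.from_euler('xyz',d['rot']).as_matrix(); Z=W[...,2]
x,y=L[...,0],L[...,1]
top=float(sys.argv[2]) if len(sys.argv)>2 else 67.2
m=(abs(Z-top-4)<1.6)&(abs(x)<27)&(y<-5)&(y>-100); print('rim ymin',np.percentile(y[m],[0.5,2]) if m.any() else '')
for k in range(-86,-20,4):
    n=m&(abs(y-k)<2); l=x[n&(x<0)]; r=x[n&(x>0)]
    e=(abs(Z-top)<1.5)&(abs(y-k)<2)&(abs(x)<33); 
    f=lambda v:np.round(np.percentile(v,[0,50,100]),1).tolist() if len(v)>3 else None
    print(k,f(l),f(r),'nest side',x[e].min().round(1) if e.any() else '',x[e].max().round(1) if e.any() else '')
# tongue/top step
for k in np.arange(-92,-70,1.):
    n=(abs(y-k)<.5)&(abs(x)>15)&(abs(x)<24); print(k,np.nanmedian(Z[n]).round(1),end='; ')
E
python3 rim.py f0
```

```text
rim ymin [-99.67344089 -99.61094605]
-86 None None nest side -24.9 28.4
-82 [-15.2, -5.3, -3.0] [7.0, 9.2, 11.0] nest side -24.5 28.7
-78 [-10.1, -7.0, -4.1] [7.6, 11.0, 13.5] nest side -24.6 28.9
-74 [-11.3, -9.1, -7.1] [10.6, 12.9, 15.4] nest side -24.8 28.5
-70 [-13.1, -10.7, -8.4] [12.4, 14.3, 16.7] nest side -25.1 28.7
-66 [-14.5, -12.5, -10.2] [13.8, 16.1, 18.0] nest side -25.1 28.9
-62 [-15.8, -13.3, -10.9] [14.5, 16.8, 18.8] nest side -24.7 28.4
-58 [-16.5, -14.6, -12.7] [15.8, 18.1, 20.1] nest side -24.9 28.7
-54 [-17.8, -15.8, -14.0] [17.1, 18.9, 20.9] nest side -25.0 28.7
-50 [-18.6, -17.1, -14.8] [17.8, 20.2, 22.2] nest side -25.3 28.3
-46 [-19.9, -17.9, -16.1] [19.2, 20.8, 23.0] nest side -25.3 28.6
-42 [-20.7, -18.8, -17.4] [20.0, 21.7, 23.8] nest side -24.9 28.2
-38 [-21.4, -19.7, -18.2] [20.7, 22.5, 24.6] nest side -25.0 28.2
-34 [-22.2, -20.7, -18.9] [21.5, 23.5, 25.4] nest side -25.2 28.4
-30 [-23.5, -21.5, -19.7] [21.7, 24.1, 26.2] nest side -25.4 28.0
-26 [-24.4, -22.3, -20.5] [23.1, 24.9, 26.9] nest side -25.5 28.2
-22 [-24.6, -23.0, -20.6] [23.8, 25.6, 27.0] nest side -20.8 28.5
-92.0 63.1; -91.0 63.2; -90.0 63.1; -89.0 63.1; -88.0 63.1; -87.0 63.8; -86.0 66.9; -85.0 67.1; -84.0 67.1; -83.0 67.0; -82.0 67.2; -81.0 67.3; -80.0 66.9; -79.0 67.1; -78.0 67.1; -77.0 67.0; -76.0 67.1; -75.0 67.1; -74.0 67.1; -73.0 67.2; -72.0 67.2; -71.0 67.1;
```

Emit:
play_rows:
  increments: [35,0.12,-0.09,0.1,0,35,0,0,0.2,0,35,0,0,0.1,0,35,0,0,0,0,35,0,0,0,0]

```text
time: 24.17
tcp_pos: [560.7, -132.4, 78.0]
tcp_rot: [-3.141, -0.0, 1.403]
ft_force: [-0.8, 0.2, -0.8]
gripper_width: 43.8
```

Emit:
play_rows:
  increments: [35,0,0,0,0,35,0,0,0,0,35,0,0,0,0]

```text
time: 24.42
tcp_pos: [560.9, -132.5, 78.2]
tcp_rot: [3.142, 0.0, 1.403]
ft_force: [0.1, 0.4, -1.0]
gripper_width: 43.8
```

```bash
python3 - <<'E'
from h import *
go(561.6,-132.5,69.5,1.4037)
E
python3 inhand.py f1 | head -8; python3 rim.py f1
```

```text
t 24.42 at [ 560.9 -132.5   78.2] [3.1415 0.     1.4027] shift cm (before turn) [0.01 0.07 0.87] turn -0.001
[ 560.85403069 -132.49565986   78.18461097] [3.14150756e+00 3.09427918e-05 1.40269716e+00] 43.79018424086043 [ 0.13308638  0.38815927 -1.0021853 ]
10460 ymin -102.9 z med -5.42
plane [ 0.0076 -0.0728 -6.1757]
60 239 287 y -102.2 x -11.6 13.7 mid 1.03 w 25.2
68 240 287 y -98.6 x -11.4 14.0 mid 1.3 w 25.4
108 245 280 y -77.8 x -9.1 10.8 mid 0.86 w 19.9
116 241 284 y -73.7 x -11.5 13.2 mid 0.86 w 24.6
124 237 286 y -69.6 x -13.9 14.4 mid 0.26 w 28.3
rim ymin [-99.15814839 -98.44560237]
-86 None None nest side -26.1 26.9
-82 [-7.4, -6.9, -5.7] [6.7, 7.9, 8.5] nest side -26.3 27.2
-78 [-10.4, -7.4, -4.6] [5.7, 8.5, 11.4] nest side -26.4 27.6
-74 [-12.2, -9.8, -6.9] [8.5, 10.9, 13.3] nest side -26.1 27.6
-70 [-14.0, -11.6, -9.3] [10.4, 12.7, 15.0] nest side -26.2 27.4
-66 [-15.2, -13.3, -10.5] [11.7, 14.1, 16.4] nest side -26.5 27.5
-62 [-16.6, -14.6, -12.4] [12.9, 15.2, 17.0] nest side -26.4 27.1
-58 [-17.2, -15.4, -13.1] [14.2, 16.4, 18.3] nest side -26.1 27.4
-54 [-18.5, -16.7, -14.3] [14.9, 17.2, 19.8] nest side -26.3 27.3
-50 [-19.2, -17.9, -15.0] [16.2, 18.6, 20.5] nest side -26.5 27.1
-46 [-20.7, -18.6, -16.3] [17.5, 19.2, 21.2] nest side -26.6 27.2
-42 [-21.3, -19.4, -17.1] [18.1, 20.0, 21.9] nest side -26.1 27.3
-38 [-22.6, -20.2, -17.8] [19.0, 20.9, 23.4] nest side -26.3 26.8
-34 [-23.5, -21.5, -19.6] [19.7, 21.6, 24.1] nest side -26.4 27.2
-30 [-24.3, -22.3, -20.5] [21.1, 22.9, 24.2] nest side -26.8 27.3
-26 [-25.1, -23.0, -21.2] [21.3, 23.2, 25.1] nest side -26.8 26.8
-22 [-25.9, -23.8, -22.0] [22.0, 23.9, 25.9] nest side -26.3 27.2
-92.0 62.7; -91.0 63.1; -90.0 63.0; -89.0 63.0; -88.0 63.0; -87.0 63.2; -86.0 63.1; -85.0 66.4; -84.0 67.0; -83.0 67.1; -82.0 67.0; -81.0 67.1; -80.0 66.9; -79.0 67.1; -78.0 67.1; -77.0 67.2; -76.0 67.0; -75.0 67.1; -74.0 67.4; -73.0 66.8; -72.0 67.1; -71.0 67.2;
```

Emit:
play_rows:
  increments: [35,0.02,0.05,0.15,0,35,0,0,0.15,0,35,0,0,0.1,0,35,0,0,0,0]

```text
time: 24.8
tcp_pos: [561.1, -132.2, 73.7]
tcp_rot: [-3.141, -0.0, 1.403]
ft_force: [1.1, -0.7, -0.3]
gripper_width: 43.7
```

Emit:
play_rows:
  increments: [35,0,0,0.1,0,35,0,0,0.1,0,35,0,0,0.05,0,35,0,0,0,0]

```text
time: 25.13
tcp_pos: [561.2, -132.3, 71.4]
tcp_rot: [-3.141, -0.0, 1.403]
ft_force: [-0.3, -0.2, -0.5]
gripper_width: 43.6
```

```bash
python3 - <<'E'
from h import *
go(561.6,-132.5,69.5,1.4037)
s,d=snap('wrist','f2');d=load('f2'); cv2.imwrite('pics/f2z.png',cv2.convertScaleAbs(cv2.resize(d['img'][60:300,180:340,::-1],None,fx=2.5*1.5,fy=2.5,interpolation=cv2.INTER_CUBIC),alpha=1.5,beta=15))
E
python3 rim.py f2
```

```text
t 25.13 at [ 561.2 -132.3   71.4] [-3.1413 -0.      1.4027] shift cm (before turn) [-0.01  0.04  0.19] turn -0.001
rim ymin [-99.0714068  -98.60699595]
-86 None None nest side -26.2 27.1
-82 [-8.2, -6.9, -5.5] [6.5, 7.8, 8.7] nest side -26.4 27.4
-78 [-11.1, -7.8, -0.0] [0.5, 8.2, 11.5] nest side -26.6 27.0
-74 [-12.3, -10.0, -7.3] [8.3, 10.9, 13.3] nest side -26.1 27.2
-70 [-14.6, -11.8, -8.9] [9.4, 12.2, 15.0] nest side -26.4 27.3
-66 [-15.8, -13.5, -10.7] [11.7, 14.0, 16.4] nest side -26.6 27.0
-62 [-17.1, -14.7, -12.5] [13.0, 15.2, 17.0] nest side -26.7 27.2
-58 [-17.7, -15.9, -13.2] [13.7, 15.9, 18.3] nest side -26.5 27.0
-54 [-19.0, -16.6, -14.4] [15.3, 17.1, 19.5] nest side -26.5 27.2
-50 [-19.8, -17.9, -15.6] [15.6, 17.9, 20.3] nest side -26.7 26.6
-46 [-20.9, -18.6, -16.9] [16.9, 19.1, 21.0] nest side -26.8 26.9
-42 [-21.8, -19.9, -18.1] [17.6, 19.8, 21.7] nest side -26.4 27.1
-38 [-23.0, -20.7, -18.9] [18.3, 20.7, 23.1] nest side -26.6 26.6
-34 [-23.9, -21.4, -19.6] [20.2, 21.9, 23.9] nest side -26.9 26.8
-30 [-24.6, -22.7, -20.4] [20.3, 22.3, 24.7] nest side -26.9 27.0
-26 [-25.4, -23.3, -21.1] [21.2, 23.4, 25.4] nest side -26.5 26.7
-22 [-26.2, -24.1, -21.8] [21.8, 23.7, 25.5] nest side -26.6 26.8
-92.0 62.8; -91.0 63.2; -90.0 63.0; -89.0 63.5; -88.0 63.2; -87.0 63.1; -86.0 63.4; -85.0 66.9; -84.0 67.1; -83.0 67.1; -82.0 67.2; -81.0 67.1; -80.0 67.2; -79.0 67.3; -78.0 67.3; -77.0 67.1; -76.0 67.1; -75.0 66.9; -74.0 67.0; -73.0 67.1; -72.0 67.1; -71.0 67.0;
```

View pics/f2z.png

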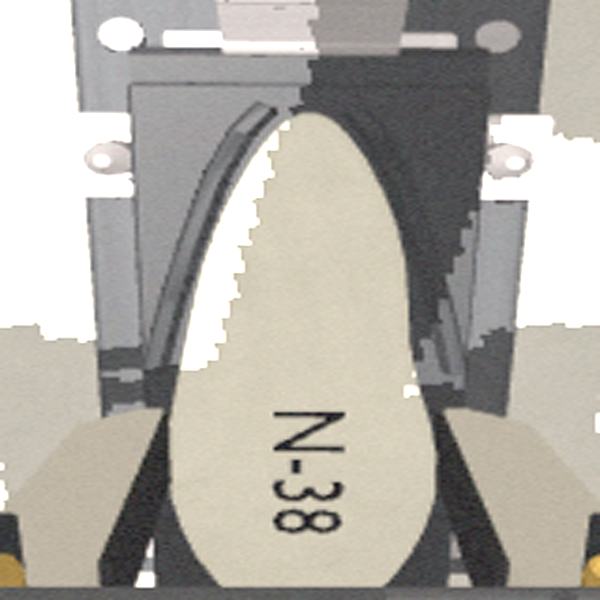

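Emit:
play_rows:
  increments: [35,0,0.03,0.08,0,35,0,0,0.06,0,35,0,0,0,0]

```text
time: 25.43
tcp_pos: [561.6, -132.4, 70.1]
tcp_rot: [-3.141, -0.0, 1.403]
ft_force: [-0.1, -0.2, -0.3]
gripper_width: 43.4
```

Emit:
play_rows:
  increments: [35,0,0,0.05,0,35,0,0,0,0,35,0,0,0,0]

```text
time: 25.68
tcp_pos: [561.6, -132.4, 69.7]
tcp_rot: [-3.142, -0.0, 1.403]
ft_force: [-0.1, 0.8, -0.4]
gripper_width: 43.1
```

```bash
python3 inhand.py f3 | head -16; python3 - <<'E'
from h import *
s,d=snap('wrist','f3b'); print(s['ft_force'])
W=cloud(load('f3b')); Z=W[...,2]; a=-0.1775; A=np.array([np.cos(a),np.sin(a)]); N=np.array([-A[1],A[0]])
q=W[...,:2]-[547.6,-130.2]; S=q@A; T=q@N
for k in range(-64,0,8): n=(abs(S-k)<2)&(abs(T)<6); print(k,np.nanmedian(Z[n]).round(1),end='; ')
E
```

```text
[ 561.60132961 -132.41764344   69.71688955] [-3.14153741e+00 -5.97041890e-06  1.40266056e+00] 43.06531781981579 [-0.14112892  0.77921349 -0.37523534]
17152 ymin -103.8 z med -4.58
plane [ 0.0069 -0.0786 -5.7673]
60 237 288 y -101.4 x -12.2 13.5 mid 0.64 w 25.6
68 238 287 y -98.1 x -12.0 13.5 mid 0.72 w 25.5
76 239 286 y -94.5 x -12.0 13.6 mid 0.8 w 25.6
84 215 307 y -90.5 x -25.5 25.4 mid -0.05 w 50.9
92 215 307 y -86.3 x -25.9 25.7 mid -0.07 w 51.6
100 215 308 y -82.0 x -25.5 25.8 mid 0.16 w 51.2
108 215 307 y -77.8 x -25.6 25.7 mid 0.01 w 51.3
116 215 307 y -73.6 x -25.8 25.6 mid -0.08 w 51.4
124 216 306 y -69.4 x -25.6 25.4 mid -0.11 w 51.0
132 216 306 y -65.1 x -25.4 25.4 mid 0.01 w 50.9
140 216 306 y -60.7 x -25.7 25.9 mid 0.09 w 51.7
148 217 305 y -56.3 x -25.5 25.3 mid -0.1 w 50.9
156 217 305 y -51.8 x -25.6 25.5 mid -0.01 w 51.1
[-0.81892387  0.92279982 -0.61368482]
-64 69.6; -56 75.4; -48 75.3; -40 75.4; -32 75.4; -24 75.5; -16 169.3; -8 182.2;
```

Emit:
play_rows:
  increments: [35,0,0,0.03,0,35,0,0,0,0]

```text
time: 25.95
tcp_pos: [561.7, -132.4, 69.6]
tcp_rot: [3.141, 0.0, 1.403]
ft_force: [-0.6, 0.6, -0.5]
gripper_width: 43.8
```

Emit:
play_rows:
  increments: [50,0,0,0,0,56,0,0,0,0,60,0,0,0,0,62,0,0,0,0,65,0,0,0,0]

```text
time: 26.37
tcp_pos: [561.6, -132.4, 69.4]
tcp_rot: [-3.142, -0.0, 1.403]
ft_force: [0.3, 1.0, -0.8]
gripper_width: 59.0
```

Emit:
play_rows:
  increments: [75,0,0,0,0,75,0,0,0,0,75,0,0,-0.5,0,75,0,0,-1,0,75,0,0,-2,0]

```text
time: 26.78
tcp_pos: [559.9, -131.9, 103.0]
tcp_rot: [-3.137, -0.001, 1.403]
ft_force: [-0.3, 0.6, -0.2]
gripper_width: 69.8
```

Emit:
play_rows:
  increments: [75,0,0,-2.5,0,75,0,0,-2.5,0,75,0,0,-2,0,75,0,0.5,-1,0,75,0,0.5,0,0]

```text
time: 27.2
tcp_pos: [573.7, -134.8, 189.5]
tcp_rot: [3.135, 0.001, 1.403]
ft_force: [-0.0, -0.4, 0.3]
gripper_width: 69.6
```

Emit:
play_rows:
  increments: [75,0,0,0,0,75,0,0,0,0,75,0,0,0,0,75,0,0,0,0]

```text
time: 27.53
tcp_pos: [570.6, -133.8, 183.0]
tcp_rot: [-3.139, -0.0, 1.403]
ft_force: [0.6, -0.5, 0.2]
gripper_width: 69.9
```

```bash
python3 chk.py e0; python3 - <<'E'
from h import *
snap('top','te'); d=load('te'); cv2.imwrite('pics/tez.png',cv2.resize(d['img'][130:290,130:380,::-1],None,fx=3.2,fy=3.2,interpolation=cv2.INTER_CUBIC))
W=cloud(load('e0')); Z=W[...,2]; a=-0.1775; A=np.array([np.cos(a),np.sin(a)]); N=np.array([-A[1],A[0]])
q=W[...,:2]-[547.6,-130.2]; S=q@A; T=q@N
m=(Z>73)&(Z<79)&(abs(S)<72)&(abs(T)<26)
P=np.c_[S[m],T[m],np.ones(m.sum())]; print('part plane',np.linalg.lstsq(P,Z[m],rcond=None)[0].round(4),'S',np.percentile(S[m],[.1,99.9]).round(1),S[m].min(),S[m].max())
for k in range(-64,65,8):
    n=m&(abs(S-k)<1.5)
    if n.any(): print(k,T[n].min().round(1),T[n].max().round(1),((T[n].min()+T[n].max())/2).round(2))
E
```

```text
[ 570.56595218 -133.7912769   182.95799785] [-3.13902715e+00 -3.38703298e-04  1.40273062e+00] [-0.002 -0.002 -0.003 -0.001 -0.     0.002] [ 0.60054521 -0.50506486  0.17255736]
base axes: S along (far +), T left +
near 536 S [-88.7 -80.4 -70.3] Z [62.  67.4 77.9]
far 389 S [70.5 82.2 89.7] Z [62.1 68.3 77.1]
nest top plane slopes S,T, z0 [ 4.63000e-02 -1.63000e-02  7.32185e+01] 1810 table 0.0346727770241273
nest 5028 ctr [ 548.1 -130.3] size [ 54.  173.8] ang -0.1777 medz 67.3
nest centroid [ 542.8 -129. ] ang -0.1774 S [-80.7  91. ] T [-27.1  26.3] boxctr [ 547.9 -130.3] edge slopes -0.0004 -0.0024
part plane [ 0.00000e+00 -1.10000e-03  7.53046e+01] S [-63.9  62.9] -64.72275006720749 63.92643054819529
-64 -2.8 3.4 0.32
-56 -8.2 8.0 -0.08
-48 -10.9 10.9 0.03
-40 -13.6 13.0 -0.32
-32 -15.5 14.0 -0.76
-24 -16.5 15.3 -0.63
-16 -17.5 15.4 -1.04
-8 -19.5 16.6 -1.45
0 -20.5 18.8 -0.87
8 -21.7 19.9 -0.89
16 -21.7 21.1 -0.27
24 -21.8 21.5 -0.18
32 -20.9 20.6 -0.16
40 -19.1 18.9 -0.11
48 -16.1 17.1 0.49
56 -13.1 12.2 -0.43
64 -3.9 4.2 0.13
```

View pics/e0z.png

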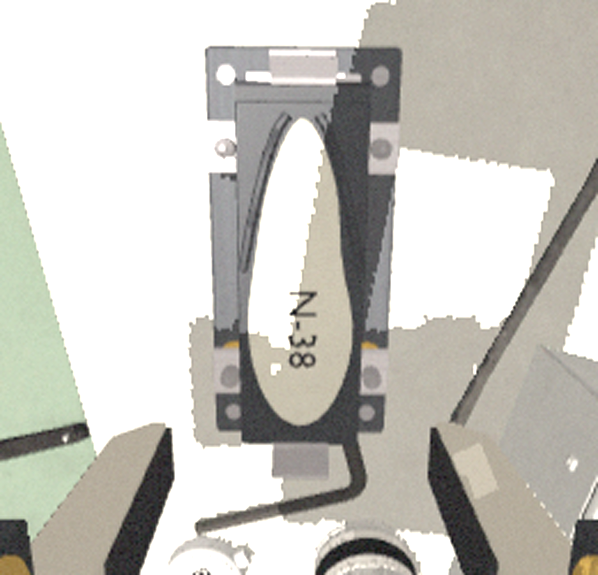

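View pics/tez.png

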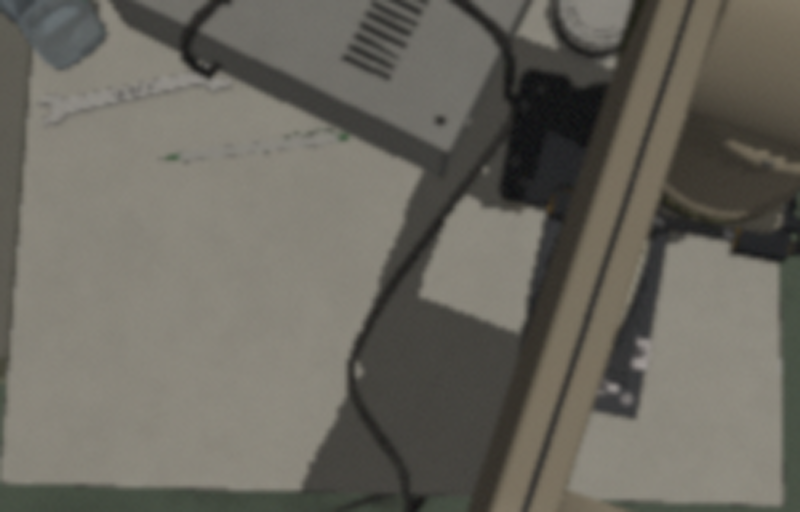

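```bash
python3 - <<'E'
from h import *
print(finish_job(), get_state()['time'])
E
```

```text
the job is handed in; nothing more can be done
the job is handed in; nothing more can be done
```

The nest is home on its base under both clips, the cream part lies flat in its recess, and the job was handed in at about 27.6 s.

**Nest:** I gripped it at mid length, centred it on the base by wrist camera and pressed it down in small steps. The force pulled downward by about 6.6 N as the clips rode over its top edges. The bed then stopped it, and I stopped at 13.9 N. The highest force I read was about 14 N, but I only read it at the end of each move, so the peak as the clips spread was not recorded.

**Last checks on the nest:**
- **Level:** before the part went in, its top was level, with slopes under 0.001, and 67.1 mm above the table. That matches 28 mm on a bed at about 39 mm.
- **Clips:** the near clip measured back at its free position. The far clip read about 1 mm outward, which I estimate at 0.03 rad, inside the 0.05 limit. I did not measure that angle directly.

**Part:** its pointed end matches the pointed end of the recess. Its top is level at 75.3 mm, which is 8 mm above the recess floor. It measures within about 0.5 mm of centre, lengthwise and across its ends and widest section.

One side of the part is slightly hollow compared with the recess rim, so that side has more play there. It did not affect the fit.

**Other things on the trolley:** the gripper was open and over 100 mm above the work at hand-in. I moved none of the bystanders. In the last pictures the pen, spanner, hex key and counter look undisturbed, but the ink tin is only partly in view and I did not measure any of their positions again.

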